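# Change over the board drying stand

## Robot

A 6-joint arm with a two-finger parallel gripper is mounted at the origin on the work surface. World frame = base frame: x ahead of the robot, y to its left, z up, the work surface at z = 0. Lengths are in mm, angles in rad, forces in N, time in s.
With the tool pointing down it reaches from about 350 to 875 mm from the base axis. Payload 4.2 kg.
Tool frame: the origin (TCP) lies midway between the tips of the shut fingers; the grasp point (between the pads) lies 19 mm behind it; z points along the fingers, y is the line along which they close (so a half turn about z gives the same grasp; the last joint's range is limited). The gripper opens to 85 mm and grips with 20 to 120 N. Pads are 22 mm wide; open, the fingers measure 114 mm over their backs; the gripper's body (76 mm by 85 mm) begins 54 mm behind the grasp point. The pads swing forward as they close: fully open they stand 13 mm farther back than shut.
Start: joints at [1.566, 0.385, 0.008, 0, -1.194, -0.259], TCP at [162.937, 603.366, 231.312] pointing down, gripper open.
Joint ranges: [-3.14, 3.14], [-1.21, 2.06], [-1.07, 1.41], [-3.16, 2.05], [-2.99, -0.16], [-3.1, 3.1]. Speed limits (rad/s): [2.79, 2.79, 3.14, 3.14, 3.14, 3.14].

## Interface

Orientations are given as a unit quaternion [x, y, z, w].
In Python, from bench import arm gives the robot as it stands.
- The arm moves only by the tool send_rows, never from a script. Its argument "targets" is a list of rows, each an object of numbers: "gripper": the gripper command: -1 is fully open, 1 is shut, values between are in proportion; "x", "y", "z": the shift along the tool's x, y, z in cm; "ax", "ay", "az": the turn, a rotation vector about the tool's x, y, z in degrees. A call has 1 to 5 rows; each row shifts and turns the commanded pose from where the row before left it, along the tool's axes as they then stand; what a row does not reach is not made up. A row lasts 1/12 s, in which the tool goes at most 41.7 mm and 7.16 degrees, less where a joint would pass 70% of its speed; a pose out of reach is approached as far as the arm can. A call is refused whole if a number of a shift passes 4.17 or a number of a turn 7.16, either way. A call with a gripper value outside its range is refused whole. The fingers move at their own pace and stop on an object; the grip force is fixed at half the most. Time passes only in rows, so rows that do not move let the fingers close. It gives the time, the measured TCP pose, the force, the opening and the grip force at its end, in the units of the state.
- arm.read_state(): the state, without advancing time (a new reading comes with each control period).
- arm.get_image(name): name is "scene" or "side" or "wrist"; returns (picture, depth): 384x512x3 uint8, red, green, blue; 384x512 float32, mm along the optical axis (not along the pixel's ray), 0 where there is no reading.
- arm.camera_model(name): a dict with "fx", "fy", "cx", "cy" (pixels), "cam_to_world" (4x4, takes a point from camera to world coordinates). Camera axes: x right, y down, z forward; pixel columns grow to the right and rows downward; lengths in mm; the calibration is good to about 2 mm. A picture is of the moment at which its call begins: read the wrist's pose just before it. camera_model takes no time and is no camera call; for the wrist camera it gives the pose at the moment of the call.
- arm.job_done(): hands the job in; it is judged then, once.
Trained networks look in the newest picture that a camera, given by its name, has taken for a name from the list of things; names that differ only in an ending like _2 or _b are one class to them, and where a whole thing is asked for, a point or a joint stands for the part that bears it (a point fixed in the world has none). Each returns a list of dicts, best first, with "score" (0 to 1); they miss things now and then, are a little off and sometimes report something else, mostly with a low value. They report only what shows in the picture. A call takes as long as a camera call. They do not tell look-alikes from the thing itself.
- arm.boxes_of(camera, thing): "rect" ([left, top, width, height] in pixels, round what is visible of it).
The state is a dict: "clock": time; "joints": joint angles; "joint_vel": joint speeds; "joint_efforts": joint torques, N m; "position": TCP position; "ee_rot": TCP orientation; "contact_force": force on the tool from outside, world axes, zero at the start; "wrist_torque": the same for the moment, N m; "gripper_width": finger opening in mm; "grasp_force": force on a finger pad.
Only numpy, scipy, OpenCV 4.12 (cv2) and the standard library are available. Lean on these libraries where they do the work, as an engineer would, in place of code of your own. Each camera call takes 0.05 s, during which the arm holds its last target. There are 200 camera calls.

## Task

Change over the drying stand: first put the flux-remover can that is in the way back into its holder, then take every dry board carrier off the pins and stand it in the storage-rack slot made for its width, and only after that hang every freshly rinsed carrier from the rinse rack on the stand, one to a pin, by sliding its slot sideways over the pin behind the head and letting it down until the pin sits at the top of the notch. Leave the solder spool, multimeter and tip cleaner where they are.

Things in the scene. Friction and masses are not known exactly. Their poses are not given: they have to be found in the camera images.
- stand: drying stand, fixed: aluminium rail on two posts (top 131 mm up) over a black drip mat 160 x 360 mm, 4 mm thick. Three level steel pins, 125 mm apart along its y, stick out of the rail to its own -x (towards the robot): 8 mm thick, round head 18 mm across and 5 mm thick at the free end, 55 mm bare between head and rail. Origin: on the bench under the middle pin; x along the pins to the rail
- pin_1 (a point): point on the axis of pin 1 of the drying stand (at its own -y end), 125 mm above the bench, 20 mm from the inner face of the pin's head and 35 mm from the rail; axes as the stand's
- pin_2 (a point): point on the axis of pin 2 of the drying stand (the middle one), 125 mm above the bench, 20 mm from the inner face of the pin's head and 35 mm from the rail; axes as the stand's
- pin_3 (a point): point on the axis of pin 3 of the drying stand (at its own +y end), 125 mm above the bench, 20 mm from the inner face of the pin's head and 35 mm from the rail; axes as the stand's
- store_rack: storage rack, fixed, left or right of the stand: black plastic on a grey base 150 x 100 mm, three slots 50 mm apart along its own x, for a narrow, a middle and a wide board on edge, each with a white label. A slot runs along y: 7 mm gap, 6 mm longer than its board, floor 8 mm above the bench, walls to 48 mm, flared lips to 59 mm above the bench. Origin: centre of its underside
- slot_narrow (a point): floor centre of the shortest (own -x end) slot of the storage rack, the own place of the dry carrier with the 46 mm board; axes as the rack's (x across the slot, y along it)
- slot_mid (a point): floor centre of the middle slot of the storage rack, the own place of the dry carrier with the 60 mm board; axes as the rack's (x across the slot, y along it)
- slot_wide (a point): floor centre of the longest (own +x end) slot of the storage rack, the own place of the dry carrier with the 72 mm board; axes as the rack's (x across the slot, y along it)
- rinse_rack: rinse rack, fixed, on the other side from the storage rack: black plastic on a grey base 150 x 100 mm, three equal slots for 60 mm boards 50 mm apart along its own x (7 mm gap, floor 8 mm and walls 48 mm above the bench, no flared lips). Origin: centre of its underside
- dry_mid: dry carrier, upright, 140 g: green circuit board 60 wide (y), 62 tall (z), 4 mm thick (x is its normal; parts on the -x face under 12 mm), screwed to a 6 mm aluminium strap plate 44 wide, 56 to 104 mm up, with a black grip on top 26 wide, 10 thick, 102 to 142 mm up. Origin: mid lower edge. Slot: see rinsed_1_seat. At the start it hangs on a stand pin by its slot; absent (None) in some runs
- dry_narrow: dry carrier with a narrow board, 46 mm wide, 62 mm tall; grip, strap plate and slot as told at dry_mid and rinsed_1_seat. At the start it hangs on a stand pin by its slot; absent (None) in some runs
- dry_wide: dry carrier with a wide board, 72 mm wide, 62 mm tall; grip, strap plate and slot as told at dry_mid and rinsed_1_seat. At the start it hangs on a stand pin by its slot; absent (None) in some runs
- rinsed_1: freshly rinsed carrier with a 60 mm wide board, 62 mm tall; grip, strap plate and slot as told at dry_mid and rinsed_1_seat. At the start it stands in the rinse rack, leaning up to 5 degrees; absent (None) in some runs
- rinsed_2: freshly rinsed carrier with a 60 mm wide board, 62 mm tall; grip, strap plate and slot as told at dry_mid and rinsed_1_seat. At the start it stands in the rinse rack, leaning up to 5 degrees; absent (None) in some runs
- rinsed_3: freshly rinsed carrier with a 60 mm wide board, 62 mm tall; grip, strap plate and slot as told at dry_mid and rinsed_1_seat. At the start it stands in the rinse rack, leaning up to 5 degrees; absent (None) in some runs
- rinsed_1_seat (a point): point 89 mm above the origin of rinsed_1, on the axis of the pin when the carrier hangs. Slot of every carrier, L-shaped: mouth in the strap plate's own +y edge (y = +22 mm); from there level, 70 to 84 mm above the origin, in to y = -6 mm; at the inner end a notch from y = -6 to +6 mm goes up to 93 mm, whose top rests on the pin. Hung carriers face as the stand: own x along the pin to the rail
- rinsed_2_seat (a point): point 89 mm above the origin of rinsed_2, on the axis of the pin when the carrier hangs
- rinsed_3_seat (a point): point 89 mm above the origin of rinsed_3, on the axis of the pin when the carrier hangs
- can: flux-remover spray can, white with a blue cap, upright, loose, about 220 g: 50 mm across up to 118 mm, then its cap, 44 mm across, up to 165 mm. Starts on the drip mat in front of the pins. Origin: centre of its underside
- can_holder: can holder, fixed: dark steel cup, 66 mm across outside, 56 mm inside, 60 mm tall, between the robot and the stand. Origin: centre of its underside
- can_well (a point): centre of the inner floor of the can holder, 6 mm above the bench
- solder_spool: bystander: loose spool of solder, 54 mm across, 42 mm tall; origin at the centre of its underside
- multimeter: bystander: loose grey hand multimeter lying on its back, 150 x 75 x 34 mm; origin at the centre of its underside
- tip_cleaner: bystander: loose soldering-tip cleaner, black pot 64 mm across with brass wool, 47 mm tall; origin at the centre of its underside
Things that resemble listed ones, but are neither listed nor needed, are in the scene too. Leave any blue look-alike of the dry_mid alone.

How it is judged (in metres and radians):
On the way, in this order (a step that is already met when the one before it is completed fails the run):
1. the can stands in its holder, let go (horizontal distance between can and can_well below 0.009 m and z of can in the frame of can_well between -0.006 and 0.006 m and angle between can's own z axis and vertical below 0.25 rad and linear speed of can below 0.04 m/s and contact force between can and the fingers below 0.1 N), for 0.2 s.
2. every dry carrier stands in the storage slot of its own width, let go (x of dry_narrow in the frame of slot_narrow between -0.006 and 0.006 m and y of dry_narrow in the frame of slot_narrow between -0.007 and 0.007 m and z of dry_narrow in the frame of slot_narrow between -0.006 and 0.006 m and angle between each of dry_narrow, dry_mid, dry_wide's own z axis and vertical below 0.2 rad and linear speed of each of dry_narrow, dry_mid, dry_wide below 0.04 m/s and contact force between each of dry_narrow, dry_mid, dry_wide and the fingers below 0.1 N and x of dry_mid in the frame of slot_mid between -0.006 and 0.006 m and y of dry_mid in the frame of slot_mid between -0.007 and 0.007 m and z of dry_mid in the frame of slot_mid between -0.006 and 0.006 m and x of dry_wide in the frame of slot_wide between -0.006 and 0.006 m and y of dry_wide in the frame of slot_wide between -0.007 and 0.007 m and z of dry_wide in the frame of slot_wide between -0.006 and 0.006 m), for 0.2 s.
3. a first rinsed carrier hangs on a pin, let go (((((x of rinsed_1_seat in the frame of pin_1 between -0.02 and 0.036 m and y of rinsed_1_seat in the frame of pin_1 between -0.006 and 0.006 m and z of rinsed_1_seat in the frame of pin_1 between -0.005 and 0.005 m) or (x of rinsed_1_seat in the frame of pin_2 between -0.02 and 0.036 m and y of rinsed_1_seat in the frame of pin_2 between -0.006 and 0.006 m and z of rinsed_1_seat in the frame of pin_2 between -0.005 and 0.005 m) or (x of rinsed_1_seat in the frame of pin_3 between -0.02 and 0.036 m and y of rinsed_1_seat in the frame of pin_3 between -0.006 and 0.006 m and z of rinsed_1_seat in the frame of pin_3 between -0.005 and 0.005 m)) and angle between rinsed_1's own z axis and vertical below 0.3 rad and linear speed of rinsed_1 below 0.04 m/s and contact force between rinsed_1 and the fingers below 0.1 N) or (((x of rinsed_2_seat in the frame of pin_1 between -0.02 and 0.036 m and y of rinsed_2_seat in the frame of pin_1 between -0.006 and 0.006 m and z of rinsed_2_seat in the frame of pin_1 between -0.005 and 0.005 m) or (x of rinsed_2_seat in the frame of pin_2 between -0.02 and 0.036 m and y of rinsed_2_seat in the frame of pin_2 between -0.006 and 0.006 m and z of rinsed_2_seat in the frame of pin_2 between -0.005 and 0.005 m) or (x of rinsed_2_seat in the frame of pin_3 between -0.02 and 0.036 m and y of rinsed_2_seat in the frame of pin_3 between -0.006 and 0.006 m and z of rinsed_2_seat in the frame of pin_3 between -0.005 and 0.005 m)) and angle between rinsed_2's own z axis and vertical below 0.3 rad and linear speed of rinsed_2 below 0.04 m/s and contact force between rinsed_2 and the fingers below 0.1 N) or (((x of rinsed_3_seat in the frame of pin_1 between -0.02 and 0.036 m and y of rinsed_3_seat in the frame of pin_1 between -0.006 and 0.006 m and z of rinsed_3_seat in the frame of pin_1 between -0.005 and 0.005 m) or (x of rinsed_3_seat in the frame of pin_2 between -0.02 and 0.036 m and y of rinsed_3_seat in the frame of pin_2 between -0.006 and 0.006 m and z of rinsed_3_seat in the frame of pin_2 between -0.005 and 0.005 m) or (x of rinsed_3_seat in the frame of pin_3 between -0.02 and 0.036 m and y of rinsed_3_seat in the frame of pin_3 between -0.006 and 0.006 m and z of rinsed_3_seat in the frame of pin_3 between -0.005 and 0.005 m)) and angle between rinsed_3's own z axis and vertical below 0.3 rad and linear speed of rinsed_3 below 0.04 m/s and contact force between rinsed_3 and the fingers below 0.1 N))), for 0.2 s.
At the end, for the whole second after the job is handed in: Can down in its holder; each dry carrier down in the slot of its own width (6 to 7 mm, tilt under 0.2 rad); each rinsed carrier on its own pin, pin at the top of its notch (6 mm sideways, 5 mm in height), between head and rail, tilt under 0.3 rad; all let go and at rest (all of step 1 and all of step 2 and ((x of rinsed_1_seat in the frame of pin_1 between -0.02 and 0.036 m and y of rinsed_1_seat in the frame of pin_1 between -0.006 and 0.006 m and z of rinsed_1_seat in the frame of pin_1 between -0.005 and 0.005 m) or (x of rinsed_1_seat in the frame of pin_2 between -0.02 and 0.036 m and y of rinsed_1_seat in the frame of pin_2 between -0.006 and 0.006 m and z of rinsed_1_seat in the frame of pin_2 between -0.005 and 0.005 m) or (x of rinsed_1_seat in the frame of pin_3 between -0.02 and 0.036 m and y of rinsed_1_seat in the frame of pin_3 between -0.006 and 0.006 m and z of rinsed_1_seat in the frame of pin_3 between -0.005 and 0.005 m)) and angle between each of rinsed_1, rinsed_2, rinsed_3's own z axis and vertical below 0.3 rad and linear speed of each of rinsed_1, rinsed_2, rinsed_3 below 0.04 m/s and contact force between each of rinsed_1, rinsed_2, rinsed_3 and the fingers below 0.1 N and ((x of rinsed_2_seat in the frame of pin_1 between -0.02 and 0.036 m and y of rinsed_2_seat in the frame of pin_1 between -0.006 and 0.006 m and z of rinsed_2_seat in the frame of pin_1 between -0.005 and 0.005 m) or (x of rinsed_2_seat in the frame of pin_2 between -0.02 and 0.036 m and y of rinsed_2_seat in the frame of pin_2 between -0.006 and 0.006 m and z of rinsed_2_seat in the frame of pin_2 between -0.005 and 0.005 m) or (x of rinsed_2_seat in the frame of pin_3 between -0.02 and 0.036 m and y of rinsed_2_seat in the frame of pin_3 between -0.006 and 0.006 m and z of rinsed_2_seat in the frame of pin_3 between -0.005 and 0.005 m)) and ((x of rinsed_3_seat in the frame of pin_1 between -0.02 and 0.036 m and y of rinsed_3_seat in the frame of pin_1 between -0.006 and 0.006 m and z of rinsed_3_seat in the frame of pin_1 between -0.005 and 0.005 m) or (x of rinsed_3_seat in the frame of pin_2 between -0.02 and 0.036 m and y of rinsed_3_seat in the frame of pin_2 between -0.006 and 0.006 m and z of rinsed_3_seat in the frame of pin_2 between -0.005 and 0.005 m) or (x of rinsed_3_seat in the frame of pin_3 between -0.02 and 0.036 m and y of rinsed_3_seat in the frame of pin_3 between -0.006 and 0.006 m and z of rinsed_3_seat in the frame of pin_3 between -0.005 and 0.005 m)) and distance between rinsed_1_seat and rinsed_2_seat above 0.06 m and distance between each of rinsed_1_seat, rinsed_2_seat and rinsed_3_seat above 0.06 m); the robot touches nothing.
It fails at once if the solder spool is shifted by more than 30 mm (distance of solder_spool from where it was at the start of the episode above 0.03 m).
It fails at once if the multimeter is shifted by more than 30 mm (distance of multimeter from where it was at the start of the episode above 0.03 m).
It fails at once if the tip cleaner is shifted by more than 30 mm (distance of tip_cleaner from where it was at the start of the episode above 0.03 m).
Of dry_narrow, dry_mid, dry_wide only 2 to 3 are there at a start; the rules pass over those that are not, and their reading is None.
Of rinsed_1, rinsed_2, rinsed_3 only 2 to 3 are there at a start; the rules pass over those that are not, and their reading is None.
At some moment in a run one of can, rinsed_1, rinsed_2, rinsed_3, dry_narrow, dry_mid, dry_wide may be knocked a few centimetres aside while the robot is not near it.
Once in a run the grip may slacken for a moment while it holds something.
It also fails if it takes over 210 s, if anything falls off the work surface, if the arm or the gripper's body presses on something with over 40 N, if the wrist force passes 120 N, or if a joint passes its speed limit or range.

## Working session

There is one attempt and no reset: what is moved stays moved. The work goes in short steps, Python scripts to look and compute and a tool call to move; the robot and the scene stay as the last step left them, time stands still between calls to the robot, and variables do not carry over. Pictures are saved under pics/ and viewed, at most 14 in all, crops included, and the job is handed in when it is done.

Besides the shell and the picture viewer there is one more tool, called by a JSON object that holds its "name" and its "arguments", one argument or row to a line. send_rows: Moves the arm, as the interface text tells. Its arguments: {"type":"object","properties":{"targets":{"type":"array"}},"required":["targets"]}

```bash
ls; mkdir -p pics
cat > h.py <<'E'
import numpy as np, cv2
from bench import arm
from scipy.spatial.transform import Rotation as R
def snap(n,f=None):
    m=arm.camera_model(n); p,d=arm.get_image(n)
    if f: cv2.imwrite('pics/'+f,p[:,:,::-1])
    return p,d,m
def cloud(d,m):
    v,u=np.mgrid[0:d.shape[0],0:d.shape[1]]
    c=np.stack([(u-m['cx'])/m['fx']*d,(v-m['cy'])/m['fy']*d,d],-1)
    T=np.array(m['cam_to_world']); w=c@T[:3,:3].T+T[:3,3]; w[d==0]=np.nan
    return w
E
python3 - <<'E'
from h import *
s=arm.read_state(); print(s)
for n in ['scene','side']:
    p,d,m=snap(n,n+'0.png'); np.savez(n+'0.npz',p=p,d=d,**{k:np.array(v) for k,v in m.items()})
    print(n,np.array(m['cam_to_world']).round(2).tolist(),m['fx'])
    for t in ['stand','store_rack','rinse_rack','dry_mid','dry_narrow','dry_wide','rinsed_1','can','can_holder','solder_spool','multimeter','tip_cleaner']:
        print(n,t,[([round(x) for x in b['rect']],round(b['score'],2)) for b in arm.boxes_of(n,t)])
E
```

```text
pics
{'clock': 0.0, 'joints': array([ 1.56560167e+00,  3.85531109e-01,  6.62473422e-03, -5.04859651e-04,
       -1.19400629e+00, -2.58562752e-01]), 'joint_vel': array([-0.00107068, -0.00049497,  0.00045979,  0.00104877, -0.00044979,
       -0.00031656]), 'joint_efforts': array([-4.81092920e-04, -3.92287624e+01,  1.88404083e+01,  4.18632209e+00,
       -4.59770745e-03,  4.38900244e-06]), 'position': array([162.79383058, 602.81561539, 230.2356535 ]), 'ee_rot': array([ 9.91303767e-01, -1.31589006e-01, -9.90486839e-05,  1.07933155e-03]), 'contact_force': array([ 0.2747766 , -0.09656521, -0.2525981 ]), 'wrist_torque': array([-0.005558  ,  0.00346901, -0.00851184]), 'grasp_force': 0.0, 'gripper_width': 85.07742076533853}
scene [[-0.22, 0.82, -0.53, 1106.5], [0.97, 0.19, -0.12, 115.63], [0.0, -0.55, -0.84, 1025.63], [0.0, 0.0, 0.0, 1.0]] 471.51816327408494
scene stand [([165, 212, 166, 82], 0.61), ([397, 205, 29, 30], 0.2)]
scene store_rack [([117, 155, 52, 54], 0.6)]
scene rinse_rack [([377, 195, 45, 55], 0.72)]
scene dry_mid [([328, 183, 23, 34], 0.68), ([296, 226, 25, 35], 0.65)]
scene d
[... 586 characters left out ...]
e store_rack []
side rinse_rack []
side dry_mid [([268, 222, 20, 56], 0.9), ([307, 252, 31, 28], 0.68), ([208, 187, 4, 60], 0.55)]
side dry_narrow [([212, 151, 10, 55], 0.8), ([251, 268, 5, 60], 0.73), ([272, 270, 12, 53], 0.27)]
side dry_wide [([248, 130, 52, 31], 0.65), ([221, 130, 10, 45], 0.6)]
side rinsed_1 [([272, 271, 15, 51], 0.64), ([246, 272, 12, 53], 0.62)]
side can [([230, 168, 19, 62], 0.58), ([220, 130, 9, 45], 0.28), ([248, 272, 8, 54], 0.26)]
side can_holder [([280, 201, 29, 39], 0.6), ([310, 251, 29, 30], 0.26)]
side solder_spool [([139, 271, 33, 29], 0.98)]
side multimeter [([172, 130, 48, 23], 0.67)]
side tip_cleaner [([305, 252, 36, 28], 0.77), ([252, 130, 51, 32], 0.18)]
```

Run:
```python
import cv2
a=cv2.imread('pics/scene0.png')[140:320,70:460]; cv2.imwrite('pics/s1.png',cv2.resize(a,None,fx=2.05,fy=2.05,interpolation=cv2.INTER_CUBIC))
a=cv2.imread('pics/side0.png')[110:350,120:400]; cv2.imwrite('pics/s2.png',cv2.resize(a,None,fx=2.5,fy=2.5,interpolation=cv2.INTER_CUBIC))
```

```text
(no output)
```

View pics/s1.png

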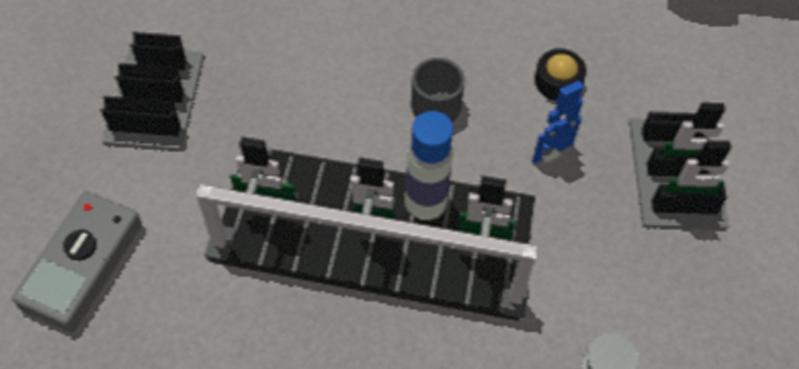

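View pics/s2.png

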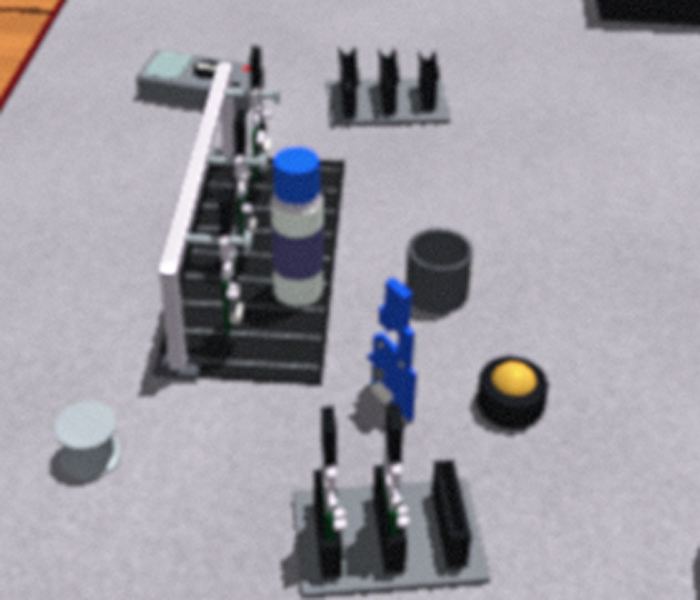

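The crop of "scene" shows the storage rack on the left (150,90) and the rinse rack with two rinsed carriers on the right (685,165). The stand holds three dry carriers, wide, narrow and mid from left to right, and the can is at (430,165) with its cup at (437,90). The blue look-alike at (560,120) stays untouched; the dry mid is the green one at (488,205), since it hangs on a pin.

Run:
```python
from h import *
W=[];C=[]
for n in ['scene','side']:
    z=np.load(n+'0.npz'); m={k:z[k] for k in ['fx','fy','cx','cy','cam_to_world']}
    w=cloud(z['d'],m); W.append(w.reshape(-1,3)); C.append(z['p'].reshape(-1,3))
    tab=w[(abs(w[...,2])<15)]; print(n,'table z',np.median(tab[:,2]))
W0=W
W=np.vstack(W);C=np.vstack(C); ok=~np.isnan(W[:,0]); W=W[ok];C=C[ok]
np.savez('c0.npz',W=W,C=C)
x0,x1,y0,y1=300,900,-400,450
im=np.zeros((850,600,3),np.uint8); hm=np.full((850,600),-9.)
i=np.where((W[:,0]>x0)&(W[:,0]<x1)&(W[:,1]>y0)&(W[:,1]<y1)&(W[:,2]<300))[0]
i=i[np.argsort(W[i,2])]
px=(W[i,0]-x0).astype(int);py=(W[i,1]-y0).astype(int)
for dx in(-1,0,1):
  for dy in (-1,0,1):
    a=np.clip(py+dy,0,849);b=np.clip(px+dx,0,599); im[a,b]=C[i][:,::-1]
im=np.rot90(im,1) # top=+x, y to right -> flip
cv2.imwrite('pics/top.png',cv2.resize(im,(800,565)))
c=(C.astype(int)); 
def cl(mask,name):
    P=W[mask]; print(name,len(P),np.median(P,0).round(1) if len(P) else '',P.min(0).round(0) if len(P) else '',P.max(0).round(0) if len(P) else '')
reg=(W[:,0]>300)&(W[:,0]<900)&(abs(W[:,1])<450)
blue=(c[:,2]>c[:,0]+60)&reg
cl(blue&(W[:,2]>155)&(W[:,2]<175),'cap')
black=(c.max(1)<45)&reg
m=black&(W[:,2]>165)&(W[:,2]<185)
P=W[m]
from scipy.cluster.vq import kmeans2
from scipy.ndimage import label
def clus(P,cell=4):
    g=np.zeros((160,230),int); a=((P[:,0]-300)/cell).astype(int);b=((P[:,1]+450)/cell).astype(int)
    g[a,b]=1; from scipy.ndimage import binary_dilation
    l,n=label(binary_dilation(g)); return l[a,b],n
def show(m,name,k=12):
    P=W[m]; l,n=clus(P); print(name)
    for j in range(1,n+1):
        Q=P[l==j]
        if len(Q)>k:
            r=cv2.minAreaRect(Q[:,:2].astype(np.float32)); print('  ',len(Q),'med',np.median(Q,0).round(1),'rect',np.round(r[0],1),np.round(r[1],1),round(r[2],1),'z',Q[:,2].min().round(),Q[:,2].max().round())
show(black&(W[:,2]>145)&(W[:,2]<190),'grips hung')
show(black&(W[:,2]>112)&(W[:,2]<160),'grips rinse')
show(reg&(W[:,2]>126)&(W[:,2]<136)&(c.min(1)>120),'rail')
show(black&(W[:,2]>38)&(W[:,2]<64),'racks')
show(reg&(W[:,2]>52)&(W[:,2]<66)&(W[:,0]<700),'holder')
show(reg&(W[:,2]>2)&(W[:,2]<7),'mat',40)
```

```text
scene table z 0.7130161456200312
side table z 0.739823438193298
cap 559 [563.5  54.  168.7] [540.  29. 155.] [584.  74. 174.]
grips hung
   94 med [454.6 344.1 149.9] rect [453.7 342.5] [10.2 30.1] 9.8 z 145.0 153.0
   82 med [502.7 350.9 150.1] rect [502.7 350.2] [ 9.5 29.3] 6.7 z 145.0 154.0
   215 med [618.8 127.4 167.3] rect [616.9 124.9] [10.9 31.3] 1.1 z 146.0 181.0
   166 med [626.    2.4 167. ] rect [6.239e+02 2.000e-01] [ 9.5 30.8] 2.8 z 145.0 181.0
   148 med [ 629.3 -120.8  167. ] rect [ 627.6 -122.7] [10.2 28.3] 11.4 z 145.0 182.0
grips rinse
   236 med [455.2 345.5 139.9] rect [453.6 342.6] [11.2 31. ] 7.7 z 112.0 153.0
   218 med [503.2 351.8 138.3] rect [503.  349.9] [10.4 29.8] 5.5 z 114.0 154.0
   86 med [619.5 127.  152. ] rect [616.9 125.3] [10.9 30.5] 0.4 z 138.0 160.0
   63 med [626.6   4.5 152.1] rect [625.6   2.9] [ 8.2 26.7] 21.8 z 140.0 160.0
   60 med [ 629.8 -119.4  150.1] rect [ 629.2 -122.4] [ 9.3 24.8] 23.5 z 140.0 159.0
rail
   20 med [546.5  66.8 127.2] rect [557.4  67.5] [42.1 14.9] 22.9 z 126.0 131.0
   23 med [608.4   1.3 129.7] rect [610.    2.4] [
[... 1439 characters left out ...]
.7  57.2] rect [500.8 349.8] [15.2 62.6] 18.5 z 52.0 65.0
   218 med [ 535.5 -309.8   56.5] rect [ 539.5 -309.3] [27.3 93.5] 7.5 z 52.0 62.0
   150 med [573.3  68.   59.7] rect [566.3  58.2] [40.6 53.6] 54.1 z 52.0 66.0
   56 med [615.9 142.4  60.5] rect [613.2 127.1] [63.7 11.2] 89.9 z 52.0 66.0
   27 med [621.3  19.4  60.8] rect [619.5  11.4] [31.3 10. ] 83.6 z 52.0 66.0
   21 med [ 623.5 -102.6   64.4] rect [ 622.  -108.2] [40.1 10.5] 89.5 z 52.0 66.0
   54 med [664.  177.2  59.8] rect [661.5 173.2] [13.8 18. ] 2.6 z 52.0 65.0
   45 med [ 673.2 -166.4   59.5] rect [ 671.8 -168.5] [11.  19.6] 49.3 z 52.0 66.0
mat
   29873 med [628.7  67.9   3.1] rect [600.   0.] [600.  899.9] 0.0 z 2.0 7.0
```

View pics/top.png

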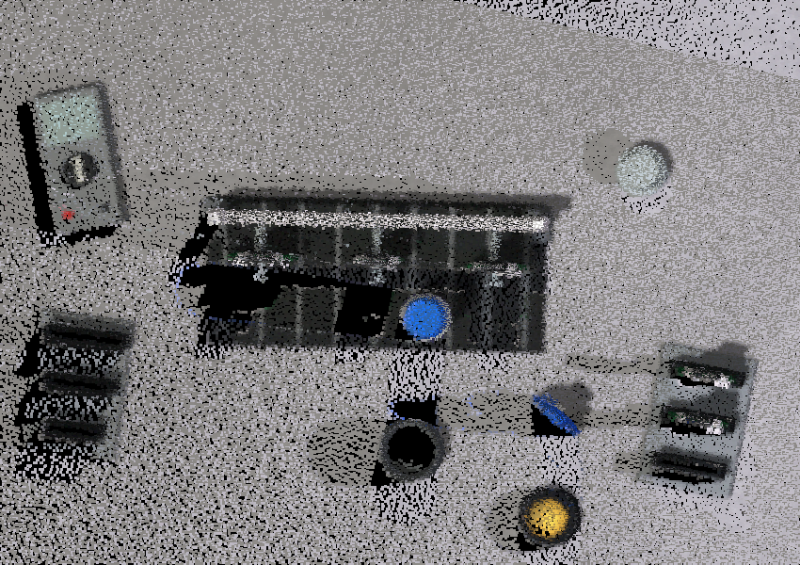

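```bash
cat >> h.py <<'E'
def togo(target,A=None):
    """target world TCP; prints tool-frame shift (cm) and az (deg) to reach tool-x heading A (deg), tool down"""
    s=arm.read_state(); Rm=R.from_quat(s['ee_rot']).as_matrix(); p=s['position']
    cur=np.degrees(np.arctan2(Rm[1,0],Rm[0,0]))
    print('t',round(s['clock'],1),'pos',p.round(1),'heading',round(cur,1),'w',round(s['gripper_width'],1),'gf',round(s['grasp_force'],1),'F',s['contact_force'].round(1),'tilt',np.round(Rm[:2,2],3))
    if target is not None:
        d=np.array(target)-p
        print(' shift now-axes cm',(Rm.T@d/10).round(2))
        if A is not None:
            a=np.radians(A); X=np.array([np.cos(a),np.sin(a),0]);Y=np.array([np.sin(a),-np.cos(a),0])
            print(' az deg',round(-((A-cur+180)%360-180),1),' shift after turn cm',np.round([X@d/10,Y@d/10,-d[2]/10],2))
E
python3 - <<'E'
from h import *
z=np.load('c0.npz');W=z['W'];C=z['C'].astype(int)
cap=W[(C[:,2]>C[:,0]+60)&(W[:,2]>164)&(W[:,2]<172)&(abs(W[:,1]-54)<40)&(abs(W[:,0]-563)<40)]
print('cap',cv2.minEnclosingCircle(cap[:,:2].astype(np.float32)),np.median(cap[:,2]))
h=W[(W[:,2]>54)&(W[:,2]<64)&(np.hypot(W[:,0]-421,W[:,1]-36)<40)]
print('holder',cv2.minEnclosingCircle(h[:,:2].astype(np.float32)))
A=np.c_[2*h[:,:2],np.ones(len(h))];s=np.linalg.lstsq(A,(h[:,:2]**2).sum(1),rcond=None)[0];print(s)
r=W[(W[:,2]>127)&(W[:,2]<136)&(abs(W[:,0]-664)<16)&(abs(W[:,1])<190)]
f=np.polyfit(r[:,1],r[:,0],1);res=r[:,0]-np.polyval(f,r[:,1]);print('rail',f,np.degrees(np.arctan(-f[0])),'half width',np.percentile(res,[1,5,95,99]),'y ends',np.percentile(r[:,1],[.2,99.8]))
# mat dark
mt=W[(C.max(1)<60)&(W[:,2]<12)&(abs(W[:,0]-600)<120)&(abs(W[:,1])<215)]
print('mat',cv2.minAreaRect(mt[:,:2].astype(np.float32)))
togo([563,53,260],-88)
E
```

```text
cap ((561.0594482421875, 51.809547424316406), 23.24272918701172) 169.26247720231572
holder ((420.0531311035156, 36.64110565185547), 35.671443939208984)
[ 4.21083338e+02  3.62134166e+01 -1.77695287e+05]
rail [-2.36090689e-02  6.65003708e+02] 1.3524487611107938 half width [-14.3135683   -7.17433303   6.70967181   7.70782159] y ends [-177.8856282   180.23263898]
mat ((607.922607421875, 2.3549652099609375), (163.2823944091797, 368.58154296875), 1.2633886337280273)
t 1.3 pos [162.9 603.4 231.3] heading -15.1 w 85.6 gf 0.0 F [ 0.5  0.7 -1.5] tilt [-0.  0.]
 shift now-axes cm [52.97 42.7  -2.87]
 az deg 72.9  shift after turn cm [ 56.4  -38.06  -2.87]
```

{"name": "send_rows", "arguments": {
  "targets": [
    {"az": 7,"z": -0.6,"gripper": -1},
    {"az": 7,"z": -0.6,"gripper": -1},
    {"az": 7,"z": -0.6,"gripper": -1},
    {"az": 7,"z": -0.6,"gripper": -1},
    {"az": 7,"z": -0.6,"gripper": -1}
  ]
}}

```text
$.targets[0]: bad value
```

{"name": "send_rows", "arguments": {
  "targets": [
    {"az": 7,"gripper": -1},
    {"az": 7,"gripper": -1},
    {"az": 7,"gripper": -1},
    {"az": 7,"gripper": -1},
    {"az": 7,"gripper": -1}
  ]
}}

```text
$.targets[0]: bad value
```

{"name": "send_rows", "arguments": {
  "targets": [
    {"az": 3.5,"gripper": -1},
    {"x": 3.3,"y": -2.24,"gripper": -1},
    {"x": 3.3,"y": -2.24,"gripper": -1},
    {"x": 3.3,"y": -2.24,"gripper": -1},
    {"x": 3.3,"y": -2.24,"gripper": -1}
  ]
}}

```text
$.targets[0]: bad value
```

{"name": "send_rows", "arguments": {
  "targets": [
    {"x": 3.3,"y": -2.24,"gripper": -1},
    {"x": 3.3,"y": -2.24,"gripper": -1},
    {"x": 3.3,"y": -2.24,"gripper": -1},
    {"x": 3.3,"y": -2.24,"gripper": -1},
    {"x": 3.3,"y": -2.24,"gripper": -1}
  ]
}}

```text
$.targets[0]: bad value
```

{"name": "send_rows", "arguments": {
  "targets": [
    {"x": 3.3,"y": -2.24,"gripper": -1},
    {"x": 3.3,"y": -2.24,"gripper": -1},
    {"x": 3.3,"y": -2.24,"gripper": -1},
    {"x": 3.3,"y": -2.24,"gripper": -1},
    {"gripper": -1}
  ]
}}

```text
$.targets[0]: bad value
```

Run:
```python
from h import *
togo([562,53,260],-88.65)
p,d,m=snap('wrist','w1.png');np.savez('w1.npz',p=p,d=d)
print(np.array(m['cam_to_world']).round(2).tolist())
w=cloud(d,m);C=p.astype(int)
cap=w[(C[...,2]>C[...,0]+60)&(w[...,2]>158)]
print(len(cap)); print(cv2.minEnclosingCircle(cap[:,:2].astype(np.float32)),np.median(cap[:,2])) if len(cap) else 0
```

```text
t 1.3 pos [162.9 603.4 231.3] heading -15.1 w 85.6 gf 0.0 F [ 0.5  0.7 -1.5] tilt [-0.  0.]
 shift now-axes cm [52.88 42.73 -2.87]
 az deg 73.5  shift after turn cm [ 55.96 -38.6   -2.87]
[[-0.26, -0.91, -0.31, 242.56], [-0.97, 0.25, 0.08, 581.13], [-0.0, 0.32, -0.95, 375.11], [0.0, 0.0, 0.0, 1.0]]
0
```

View pics/w1.png

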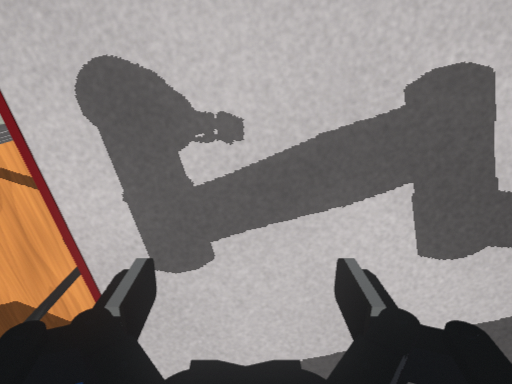

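The calls were refused, apparently because every row needs all seven numbers. The wrist picture shows only bare bench with the fingers at its lower edge.

{"name": "send_rows", "arguments": {
  "targets": [
    {"x": 0,"y": 0,"z": -0.6,"ax": 0,"ay": 0,"az": 7,"gripper": -1},
    {"x": 0,"y": 0,"z": -0.6,"ax": 0,"ay": 0,"az": 7,"gripper": -1},
    {"x": 0,"y": 0,"z": -0.6,"ax": 0,"ay": 0,"az": 7,"gripper": -1},
    {"x": 0,"y": 0,"z": -0.6,"ax": 0,"ay": 0,"az": 7,"gripper": -1},
    {"x": 0,"y": 0,"z": -0.6,"ax": 0,"ay": 0,"az": 7,"gripper": -1}
  ]
}}

```text
clock: 1.77
position: [162.9, 603.4, 261.6]
ee_rot: [0.905, -0.426, 0.0, -0.0]
contact_force: [-0.5, 0.8, -0.1]
gripper_width: 85.4
grasp_force: 0.0
```

{"name": "send_rows", "arguments": {
  "targets": [
    {"x": 0,"y": 0,"z": 0,"ax": 0,"ay": 0,"az": 7,"gripper": -1},
    {"x": 0,"y": 0,"z": 0,"ax": 0,"ay": 0,"az": 7,"gripper": -1},
    {"x": 0,"y": 0,"z": 0,"ax": 0,"ay": 0,"az": 7,"gripper": -1},
    {"x": 0,"y": 0,"z": 0,"ax": 0,"ay": 0,"az": 7,"gripper": -1},
    {"x": 0,"y": 0,"z": 0,"ax": 0,"ay": 0,"az": 7,"gripper": -1}
  ]
}}

```text
clock: 2.18
position: [162.9, 603.3, 261.3]
ee_rot: [0.735, -0.679, -0.0, 0.0]
contact_force: [0.2, -0.3, -0.1]
gripper_width: 85.6
grasp_force: 0.0
```

Run:
```python
from h import *
togo([562,53,260],-88.65)
```

```text
t 2.2 pos [162.9 603.3 261.3] heading -85.5 w 85.6 gf 0.0 F [ 0.2 -0.3 -0.1] tilt [-0. -0.]
 shift now-axes cm [ 58.02 -35.43   0.13]
 az deg 3.2  shift after turn cm [ 55.96 -38.6    0.13]
```

{"name": "send_rows", "arguments": {
  "targets": [
    {"x": 0,"y": 0,"z": 0,"ax": 0,"ay": 0,"az": 3.2,"gripper": -1},
    {"x": 3.29,"y": -2.27,"z": 0,"ax": 0,"ay": 0,"az": 0,"gripper": -1},
    {"x": 3.29,"y": -2.27,"z": 0,"ax": 0,"ay": 0,"az": 0,"gripper": -1},
    {"x": 3.29,"y": -2.27,"z": 0,"ax": 0,"ay": 0,"az": 0,"gripper": -1},
    {"x": 3.29,"y": -2.27,"z": 0,"ax": 0,"ay": 0,"az": 0,"gripper": -1}
  ]
}}

```text
clock: 2.6
position: [258.1, 473.1, 261.3]
ee_rot: [0.718, -0.696, 0.0, -0.0]
contact_force: [0.4, -0.1, -0.5]
gripper_width: 85.1
grasp_force: 0.0
```

{"name": "send_rows", "arguments": {
  "targets": [
    {"x": 3.29,"y": -2.27,"z": 0,"ax": 0,"ay": 0,"az": 0,"gripper": -1},
    {"x": 3.29,"y": -2.27,"z": 0,"ax": 0,"ay": 0,"az": 0,"gripper": -1},
    {"x": 3.29,"y": -2.27,"z": 0,"ax": 0,"ay": 0,"az": 0,"gripper": -1},
    {"x": 3.29,"y": -2.27,"z": 0,"ax": 0,"ay": 0,"az": 0,"gripper": -1},
    {"x": 3.29,"y": -2.27,"z": 0,"ax": 0,"ay": 0,"az": 0,"gripper": -1}
  ]
}}

```text
clock: 3.02
position: [376.6, 311.7, 261.8]
ee_rot: [0.718, -0.696, -0.0, -0.001]
contact_force: [1.5, 0.6, 0.1]
gripper_width: 85.4
grasp_force: 0.0
```

{"name": "send_rows", "arguments": {
  "targets": [
    {"x": 3.29,"y": -2.27,"z": 0,"ax": 0,"ay": 0,"az": 0,"gripper": -1},
    {"x": 3.29,"y": -2.27,"z": 0,"ax": 0,"ay": 0,"az": 0,"gripper": -1},
    {"x": 3.29,"y": -2.27,"z": 0,"ax": 0,"ay": 0,"az": 0,"gripper": -1},
    {"x": 3.29,"y": -2.27,"z": 0,"ax": 0,"ay": 0,"az": 0,"gripper": -1},
    {"x": 3.29,"y": -2.27,"z": 0,"ax": 0,"ay": 0,"az": 0,"gripper": -1}
  ]
}}

```text
clock: 3.43
position: [495.0, 150.5, 261.7]
ee_rot: [0.718, -0.697, 0.0, -0.0]
contact_force: [-0.2, 1.2, 1.1]
gripper_width: 85.5
grasp_force: 0.0
```

Run:
```python
from h import *
togo([562,53,135],-88.65)
p,d,m=snap('wrist','w2.png');np.savez('w2.npz',p=p,d=d)
w=cloud(d,m);C=p.astype(int)
cap=w[(C[...,2]>C[...,0]+60)&(w[...,2]>155)]
print(len(cap)); print(cv2.minEnclosingCircle(cap[:,:2].astype(np.float32)),np.median(cap,0)) if len(cap) else 0
```

```text
t 3.4 pos [495.  150.5 261.7] heading -88.3 w 85.5 gf 0.0 F [-0.2  1.2  1.1] tilt [0.001 0.   ]
 shift now-axes cm [ 9.95 -6.4  12.67]
 az deg 0.3  shift after turn cm [ 9.91 -6.47 12.67]
3459
((561.209716796875, 49.916419982910156), 21.915767669677734) [559.95174319  49.52409087 169.99084031]
```

View pics/w2.png

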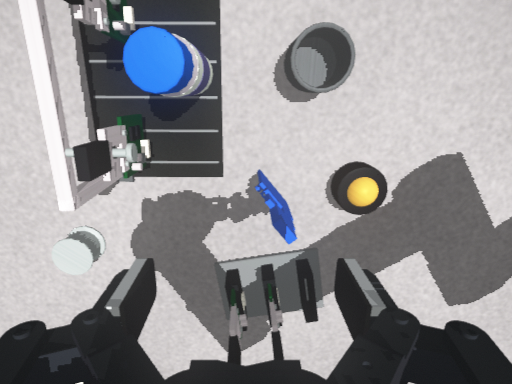

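The wrist view shows the can's cap at (158,60), the cup at (322,57) and the racks below. The cap measures about (561,51), so I go there.

{"name": "send_rows", "arguments": {
  "targets": [
    {"x": 3.37,"y": -2.12,"z": 0,"ax": 0,"ay": 0,"az": 0.3,"gripper": -1},
    {"x": 3.37,"y": -2.12,"z": 0,"ax": 0,"ay": 0,"az": 0,"gripper": -1},
    {"x": 3.37,"y": -2.12,"z": 0,"ax": 0,"ay": 0,"az": 0,"gripper": -1},
    {"x": 0,"y": 0,"z": 3,"ax": 0,"ay": 0,"az": 0,"gripper": -1},
    {"x": 0,"y": 0,"z": 3,"ax": 0,"ay": 0,"az": 0,"gripper": -1}
  ]
}}

```text
clock: 3.9
position: [562.5, 51.1, 202.1]
ee_rot: [0.714, -0.7, 0.001, -0.002]
contact_force: [0.0, 0.3, -1.9]
gripper_width: 85.9
grasp_force: 0.0
```

{"name": "send_rows", "arguments": {
  "targets": [
    {"x": 0,"y": 0,"z": 2.5,"ax": 0,"ay": 0,"az": 0,"gripper": -1},
    {"x": 0,"y": 0,"z": 2.5,"ax": 0,"ay": 0,"az": 0,"gripper": -1},
    {"x": 0,"y": 0,"z": 2.4,"ax": 0,"ay": 0,"az": 0,"gripper": -1},
    {"x": 0,"y": 0,"z": 0,"ax": 0,"ay": 0,"az": 0,"gripper": 1},
    {"x": 0,"y": 0,"z": 0,"ax": 0,"ay": 0,"az": 0,"gripper": 1}
  ]
}}

```text
clock: 4.32
position: [560.0, 52.6, 126.7]
ee_rot: [0.716, -0.698, -0.0, 0.001]
contact_force: [-0.2, -0.1, 1.1]
gripper_width: 63.6
grasp_force: 0.0
```

{"name": "send_rows", "arguments": {
  "targets": [
    {"x": 0,"y": 0,"z": 0,"ax": 0,"ay": 0,"az": 0,"gripper": 1},
    {"x": 0,"y": 0,"z": 0,"ax": 0,"ay": 0,"az": 0,"gripper": 1},
    {"x": 0,"y": 0,"z": 0,"ax": 0,"ay": 0,"az": 0,"gripper": 1},
    {"x": 0,"y": 0,"z": 0,"ax": 0,"ay": 0,"az": 0,"gripper": 1},
    {"x": 0,"y": 0,"z": 0,"ax": 0,"ay": 0,"az": 0,"gripper": 1}
  ]
}}

```text
clock: 4.73
position: [561.8, 53.3, 129.6]
ee_rot: [0.716, -0.698, 0.001, -0.002]
contact_force: [-1.1, 0.8, 7.3]
gripper_width: 42.6
grasp_force: 61.6
```

Run:
```python
from h import *
togo([420.8,36.3,240],-88.65)
```

```text
t 4.7 pos [561.8  53.3 129.6] heading -88.6 w 42.6 gf 61.6 F [-1.1  0.8  7.3] tilt [0.004 0.001]
 shift now-axes cm [  1.34  14.09 -11.11]
 az deg 0.1  shift after turn cm [  1.37  14.13 -11.04]
```

{"name": "send_rows", "arguments": {
  "targets": [
    {"x": 0,"y": 0,"z": -2,"ax": 0,"ay": 0,"az": 0,"gripper": 1},
    {"x": 0,"y": 0,"z": -2.6,"ax": 0,"ay": 0,"az": 0,"gripper": 1},
    {"x": 0,"y": 0,"z": -2.6,"ax": 0,"ay": 0,"az": 0,"gripper": 1},
    {"x": 0,"y": 0,"z": -2.4,"ax": 0,"ay": 0,"az": 0,"gripper": 1},
    {"x": 0.2,"y": 2.35,"z": 0,"ax": 0,"ay": 0,"az": 0,"gripper": 1}
  ]
}}

```text
clock: 5.15
position: [542.4, 51.5, 228.5]
ee_rot: [0.716, -0.698, 0.004, -0.005]
contact_force: [0.9, -0.6, -0.1]
gripper_width: 42.3
grasp_force: 62.0
```

{"name": "send_rows", "arguments": {
  "targets": [
    {"x": 0.2,"y": 2.35,"z": 0,"ax": 0,"ay": 0,"az": 0,"gripper": 1},
    {"x": 0.2,"y": 2.35,"z": 0,"ax": 0,"ay": 0,"az": 0,"gripper": 1},
    {"x": 0.2,"y": 2.35,"z": 0,"ax": 0,"ay": 0,"az": 0,"gripper": 1},
    {"x": 0.2,"y": 2.35,"z": 0,"ax": 0,"ay": 0,"az": 0,"gripper": 1},
    {"x": 0.2,"y": 2.35,"z": 0,"ax": 0,"ay": 0,"az": 0,"gripper": 1}
  ]
}}

```text
clock: 5.57
position: [417.8, 37.1, 222.8]
ee_rot: [0.715, -0.699, -0.001, 0.0]
contact_force: [-0.2, 0.5, -2.0]
gripper_width: 42.9
grasp_force: 62.0
```

Run:
```python
from h import *
togo([421,37.7,140],-88.65)
for n in ['scene','side']:
    p,d,m=snap(n); w=cloud(d,m).reshape(-1,3); c=p.reshape(-1,3).astype(int)
    q=(np.hypot(w[:,0]-421,w[:,1]-37)<45)
    h=w[q&(w[:,2]>54)&(w[:,2]<64)]; b=w[q&(w[:,2]>100)&(w[:,2]<140)&(c.min(1)>90)]
    k=w[q&(w[:,2]>105)&(w[:,2]<250)&(c[:,2]>c[:,0]+60)]
    for nm,P in [('h',h),('body',b),('cap',k)]:
        if len(P)>20:
            P=P[:,:2];s=np.linalg.lstsq(np.c_[2*P,np.ones(len(P))],(P**2).sum(1),rcond=None)[0]
            print(n,nm,len(P),s[:2].round(1),np.sqrt(s[2]+s[0]**2+s[1]**2).round(1))
```

```text
t 5.6 pos [417.8  37.1 222.8] heading -88.6 w 42.9 gf 62.0 F [-0.2  0.5 -2. ] tilt [-0.001  0.   ]
 shift now-axes cm [-0.05 -0.33  8.28]
 az deg 0.0  shift after turn cm [-0.05 -0.32  8.28]
scene h 131 [421.3  34.3] 30.2
scene body 160 [416.7  32.6] 24.2
scene cap 23 [420.5  33.6] 19.5
side h 174 [421.3  38. ] 30.4
side body 245 [413.2  34.5] 23.9
side cap 169 [414.2  34.7] 20.3
```

{"name": "send_rows", "arguments": {
  "targets": [
    {"x": -0.2,"y": -0.4,"z": 0,"ax": 0,"ay": 0,"az": 0,"gripper": 1},
    {"x": 0,"y": 0,"z": 0,"ax": 0,"ay": 0,"az": 0,"gripper": 1},
    {"x": 0,"y": 0,"z": 0,"ax": 0,"ay": 0,"az": 0,"gripper": 1}
  ]
}}

```text
clock: 5.92
position: [424.5, 39.9, 223.2]
ee_rot: [0.716, -0.699, -0.0, -0.0]
contact_force: [0.4, 0.5, -2.3]
gripper_width: 43.0
grasp_force: 62.3
```

Run:
```python
from h import *
togo([421,37.7,140],-88.65)
from scipy.optimize import least_squares
for n in ['scene','side']:
    p,d,m=snap(n,n+'_can.png'); w=cloud(d,m).reshape(-1,3); c=p.reshape(-1,3).astype(int)
    q=(np.hypot(w[:,0]-421,w[:,1]-37)<45)
    for nm,P,r in [('outer',w[q&(w[:,2]>15)&(w[:,2]<55)],33),('body',w[q&(w[:,2]>100)&(w[:,2]<185)&(c.min(1)>70)],25)]:
        f=least_squares(lambda s:np.hypot(P[:,0]-s[0],P[:,1]-s[1])-r,[421,37],loss='soft_l1')
        print(n,nm,len(P),f.x.round(1),np.median(abs(f.fun)).round(2))
```

```text
t 5.9 pos [424.5  39.9 223.2] heading -88.6 w 43.0 gf 62.3 F [ 0.4  0.5 -2.3] tilt [0. 0.]
 shift now-axes cm [0.22 0.35 8.32]
 az deg 0.0  shift after turn cm [0.22 0.35 8.32]
scene outer 315 [419.6  33.9] 1.18
scene body 184 [422.5  35.6] 0.57
side outer 533 [421.5  37.2] 2.37
side body 297 [424.9  36.8] 0.7
```

{"name": "send_rows", "arguments": {
  "targets": [
    {"x": 0.06,"y": 0.3,"z": 1.5,"ax": 0,"ay": 0,"az": 0,"gripper": 1},
    {"x": 0,"y": 0,"z": 1,"ax": 0,"ay": 0,"az": 0,"gripper": 1},
    {"x": 0,"y": 0,"z": 1,"ax": 0,"ay": 0,"az": 0,"gripper": 1},
    {"x": 0,"y": 0,"z": 1,"ax": 0,"ay": 0,"az": 0,"gripper": 1},
    {"x": 0,"y": 0,"z": 0,"ax": 0,"ay": 0,"az": 0,"gripper": 1}
  ]
}}

```text
clock: 6.43
position: [419.6, 38.4, 176.2]
ee_rot: [0.715, -0.699, -0.001, 0.002]
contact_force: [0.4, -0.4, -2.0]
gripper_width: 42.7
grasp_force: 62.2
```

{"name": "send_rows", "arguments": {
  "targets": [
    {"x": 0,"y": 0,"z": 1,"ax": 0,"ay": 0,"az": 0,"gripper": 1},
    {"x": 0,"y": 0,"z": 1,"ax": 0,"ay": 0,"az": 0,"gripper": 1},
    {"x": 0,"y": 0,"z": 1,"ax": 0,"ay": 0,"az": 0,"gripper": 1},
    {"x": 0,"y": 0,"z": 1,"ax": 0,"ay": 0,"az": 0,"gripper": 1},
    {"x": 0,"y": 0,"z": 0.4,"ax": 0,"ay": 0,"az": 0,"gripper": 1}
  ]
}}

```text
clock: 6.85
position: [420.5, 38.8, 133.5]
ee_rot: [0.715, -0.699, -0.0, 0.001]
contact_force: [0.5, -0.2, -1.7]
gripper_width: 43.1
grasp_force: 62.2
```

Run:
```python
from h import *
togo([421,37.7,131.6],-88.65)
```

```text
t 6.8 pos [420.5  38.8 133.5] heading -88.6 w 43.1 gf 62.2 F [ 0.5 -0.2 -1.7] tilt [-0.002 -0.001]
 shift now-axes cm [ 0.11 -0.05  0.19]
 az deg 0.0  shift after turn cm [ 0.11 -0.05  0.19]
```

{"name": "send_rows", "arguments": {
  "targets": [
    {"x": 0,"y": 0,"z": 0.1,"ax": 0,"ay": 0,"az": 0,"gripper": -1},
    {"x": 0,"y": 0,"z": 0,"ax": 0,"ay": 0,"az": 0,"gripper": -1},
    {"x": 0,"y": 0,"z": 0,"ax": 0,"ay": 0,"az": 0,"gripper": -1},
    {"x": 0,"y": 0,"z": 0,"ax": 0,"ay": 0,"az": 0,"gripper": -1},
    {"x": 0,"y": 0,"z": 0,"ax": 0,"ay": 0,"az": 0,"gripper": -1}
  ]
}}

```text
clock: 7.27
position: [421.2, 39.1, 134.0]
ee_rot: [0.716, -0.698, 0.0, -0.001]
contact_force: [-1.2, -0.1, -0.2]
gripper_width: 85.1
grasp_force: 0.0
```

{"name": "send_rows", "arguments": {
  "targets": [
    {"x": 0,"y": 0,"z": -2,"ax": 0,"ay": 0,"az": 0,"gripper": -1},
    {"x": 0,"y": 0,"z": -3,"ax": 0,"ay": 0,"az": 0,"gripper": -1},
    {"x": 0,"y": 0,"z": -3,"ax": 0,"ay": 0,"az": 0,"gripper": -1},
    {"x": 0,"y": 0,"z": -3,"ax": 0,"ay": 0,"az": 0,"gripper": -1},
    {"x": 2.37,"y": -2.9,"z": 0,"ax": 0,"ay": 0,"az": 0,"gripper": 0}
  ]
}}

```text
clock: 7.68
position: [451.3, 18.3, 251.1]
ee_rot: [0.718, -0.696, 0.003, -0.007]
contact_force: [0.5, 2.0, -0.1]
gripper_width: 75.8
grasp_force: 0.0
```

{"name": "send_rows", "arguments": {
  "targets": [
    {"x": 2.37,"y": -2.9,"z": 0,"ax": 0,"ay": 0,"az": 0,"gripper": 0},
    {"x": 2.37,"y": -2.9,"z": 0,"ax": 0,"ay": 0,"az": 0,"gripper": 0},
    {"x": 2.37,"y": -2.9,"z": 0,"ax": 0,"ay": 0,"az": 0,"gripper": 0},
    {"x": 2.37,"y": -2.9,"z": 0,"ax": 0,"ay": 0,"az": 0,"gripper": 0},
    {"x": 0,"y": 0,"z": 0,"ax": 0,"ay": 0,"az": 0,"gripper": 0}
  ]
}}

```text
clock: 8.1
position: [572.6, -79.3, 242.1]
ee_rot: [0.714, -0.7, 0.001, 0.0]
contact_force: [0.8, 0.5, -0.0]
gripper_width: 42.6
grasp_force: 0.0
```

Run:
```python
from h import *
p,d,m=snap('wrist','w3.png');np.savez('w3.npz',p=p,d=d)
togo([627.8,-122.5,240],-88.65)
w=cloud(d,m);c=p.astype(int)
k=(c.max(2)<50)&(w[...,2]>150)&(w[...,2]<185)&(w[...,0]>590)&(w[...,0]<650)
from scipy.ndimage import label
l,n=label(k)
for j in range(1,n+1):
    Q=w[l==j]
    if len(Q)>60:
        T=Q[Q[:,2]>np.percentile(Q[:,2],98)-6]; print(len(Q),cv2.minAreaRect(T[:,:2].astype(np.float32)),T[:,2].max())
n='side';p,d,m=snap(n,'side2.png'); w=cloud(d,m).reshape(-1,3); c=p.reshape(-1,3).astype(int)
k=w[(c[:,2]>c[:,0]+60)&(np.hypot(w[:,0]-421,w[:,1]-37)<60)&(w[:,2]>100)]; print('can cap',len(k),np.median(k,0),k[:,2].max())
```

```text
t 8.2 pos [570.2 -77.9 242. ] heading -88.8 w 42.7 gf 0.0 F [-2.2  0.6  0. ] tilt [-0.001 -0.   ]
 shift now-axes cm [ 4.58 -5.66  0.2 ]
 az deg -0.2  shift after turn cm [ 4.59 -5.65  0.2 ]
can cap 366 [420.3420803   50.42397943 166.09221505] 175.28462246534195
```

View pics/w3.png

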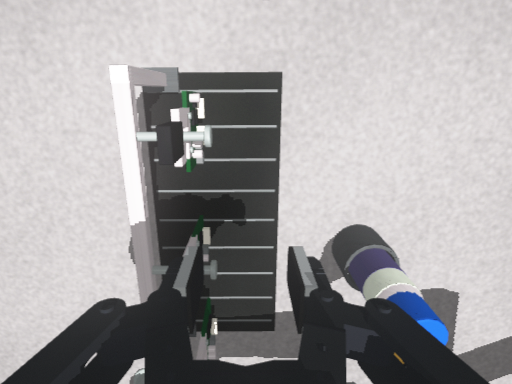

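The can now stands in the cup at (370,260). The wide carrier hangs at (180,130) with its mouth side away; I take it next.

{"name": "send_rows", "arguments": {
  "targets": [
    {"x": 2.29,"y": -2.83,"z": 0,"ax": 0,"ay": 0,"az": 0,"gripper": 0},
    {"x": 2.29,"y": -2.83,"z": 0,"ax": 0,"ay": 0,"az": 0,"gripper": 0},
    {"x": 0,"y": 0,"z": 2,"ax": 0,"ay": 0,"az": 0,"gripper": 0},
    {"x": 0,"y": 0,"z": 0,"ax": 0,"ay": 0,"az": 0,"gripper": 0},
    {"x": 0,"y": 0,"z": 0,"ax": 0,"ay": 0,"az": 0,"gripper": 0}
  ]
}}

```text
clock: 8.62
position: [624.6, -119.7, 222.6]
ee_rot: [0.716, -0.698, -0.001, 0.001]
contact_force: [0.1, -0.4, 0.5]
gripper_width: 42.7
grasp_force: 0.0
```

Run:
```python
from h import *
togo([627.8,-122.5,146],-88.65)
for n in ['scene','side']:
    p,d,m=snap(n,n+'3.png'); w=cloud(d,m); c=p.astype(int)
    for nm,x,y in [('wide',628,-122),('narrow',624,1),('mid',617,125)]:
        k=w[(c.max(2)<60)&(w[...,2]>166)&(w[...,2]<183)&(abs(w[...,0]-x)<30)&(abs(w[...,1]-y)<35)]
        if len(k)>10: print(n,nm,len(k),[np.round(v,1) for v in cv2.minAreaRect(k[:,:2].astype(np.float32))],k[:,2].max().round(1))
```

```text
t 8.6 pos [ 624.6 -119.7  222.6] heading -88.6 w 42.7 gf 0.0 F [ 0.1 -0.4  0.5] tilt [-0.003  0.   ]
 shift now-axes cm [ 0.28 -0.34  7.65]
 az deg 0.1  shift after turn cm [ 0.28 -0.32  7.66]
scene wide 62 [array([ 627.5, -125.9]), array([ 9. , 23.4]), np.float64(3.3)] 182.3
scene narrow 68 [array([623.9,  -2.7]), array([ 9.6, 25. ]), np.float64(5.6)] 181.0
scene mid 81 [array([616., 122.]), array([10.8, 25.5]), np.float64(2.9)] 182.3
side wide 18 [array([ 625.2, -118.8]), array([ 5.5, 16.8]), np.float64(6.5)] 180.7
side narrow 34 [array([ 6.228e+02, -1.000e-01]), array([ 7. , 28.6]), np.float64(2.7)] 180.3
side mid 57 [array([616.7, 125.5]), array([ 9.6, 26.6]), np.float64(3.5)] 181.5
```

{"name": "send_rows", "arguments": {
  "targets": [
    {"x": 0.3,"y": -0.25,"z": 2.5,"ax": 0,"ay": 0,"az": 0,"gripper": 0},
    {"x": 0,"y": 0,"z": 2.5,"ax": 0,"ay": 0,"az": 0,"gripper": 0},
    {"x": 0,"y": 0,"z": 2.5,"ax": 0,"ay": 0,"az": 0,"gripper": 0},
    {"x": 0,"y": 0,"z": 0,"ax": 0,"ay": 0,"az": 0,"gripper": 0},
    {"x": 0,"y": 0,"z": 0,"ax": 0,"ay": 0,"az": 0,"gripper": 1}
  ]
}}

```text
clock: 9.13
position: [628.2, -122.9, 149.0]
ee_rot: [0.716, -0.698, -0.0, 0.001]
contact_force: [-0.7, -0.2, 0.2]
gripper_width: 31.7
grasp_force: 0.0
```

{"name": "send_rows", "arguments": {
  "targets": [
    {"x": 0,"y": 0,"z": 0,"ax": 0,"ay": 0,"az": 0,"gripper": 1},
    {"x": 0,"y": 0,"z": 0,"ax": 0,"ay": 0,"az": 0,"gripper": 1},
    {"x": 0,"y": 0,"z": 0,"ax": 0,"ay": 0,"az": 0,"gripper": 1},
    {"x": 0,"y": 0,"z": 0,"ax": 0,"ay": 0,"az": 0,"gripper": 1},
    {"x": 0,"y": 0,"z": 0,"ax": 0,"ay": 0,"az": 0,"gripper": 1}
  ]
}}

```text
clock: 9.55
position: [629.9, -123.4, 151.1]
ee_rot: [0.716, -0.698, 0.002, -0.001]
contact_force: [-1.6, 0.5, 6.9]
gripper_width: 8.9
grasp_force: 61.7
```

{"name": "send_rows", "arguments": {
  "targets": [
    {"x": 0,"y": 0,"z": -0.4,"ax": 0,"ay": 0,"az": 0,"gripper": 1},
    {"x": 0,"y": 0,"z": -0.4,"ax": 0,"ay": 0,"az": 0,"gripper": 1},
    {"x": 0,"y": 0,"z": -0.4,"ax": 0,"ay": 0,"az": 0,"gripper": 1},
    {"x": 0,"y": 0,"z": 0,"ax": 0,"ay": 0,"az": 0,"gripper": 1},
    {"x": 0,"y": 0,"z": 0,"ax": 0,"ay": 0,"az": 0,"gripper": 1}
  ]
}}

```text
clock: 9.97
position: [628.8, -123.4, 160.4]
ee_rot: [0.716, -0.699, 0.0, -0.0]
contact_force: [0.1, -0.4, -1.6]
gripper_width: 8.8
grasp_force: 60.7
```

{"name": "send_rows", "arguments": {
  "targets": [
    {"x": 0.5,"y": 0,"z": -0.1,"ax": 0,"ay": 0,"az": 0,"gripper": 1},
    {"x": 1,"y": 0,"z": 0,"ax": 0,"ay": 0,"az": 0,"gripper": 1},
    {"x": 1,"y": 0,"z": 0,"ax": 0,"ay": 0,"az": 0,"gripper": 1},
    {"x": 1,"y": 0,"z": 0,"ax": 0,"ay": 0,"az": 0,"gripper": 1},
    {"x": 1,"y": 0,"z": 0,"ax": 0,"ay": 0,"az": 0,"gripper": 1}
  ]
}}

```text
clock: 10.38
position: [629.7, -169.9, 161.1]
ee_rot: [0.715, -0.699, -0.0, 0.0]
contact_force: [-0.3, -1.0, -2.8]
gripper_width: 8.8
grasp_force: 60.7
```

{"name": "send_rows", "arguments": {
  "targets": [
    {"x": 1,"y": 0,"z": 0,"ax": 0,"ay": 0,"az": 0,"gripper": 1},
    {"x": 0.5,"y": 0,"z": 0,"ax": 0,"ay": 0,"az": 0,"gripper": 1},
    {"x": 0,"y": 0,"z": 0,"ax": 0,"ay": 0,"az": 0,"gripper": 1}
  ]
}}

```text
clock: 10.63
position: [630.0, -185.0, 161.1]
ee_rot: [0.715, -0.699, -0.0, 0.0]
contact_force: [-0.2, -0.4, -1.6]
gripper_width: 8.9
grasp_force: 60.7
```

Run:
```python
from h import *
togo([539.3,-308.5,250],-81.7)
```

```text
t 10.6 pos [ 630.  -185.   161.1] heading -88.7 w 8.9 gf 60.7 F [-0.2 -0.4 -1.6] tilt [-0. -0.]
 shift now-axes cm [12.14  9.35 -8.89]
 az deg -7.0  shift after turn cm [10.91 10.76 -8.89]
```

{"name": "send_rows", "arguments": {
  "targets": [
    {"x": 0,"y": 0,"z": -2,"ax": 0,"ay": 0,"az": 0,"gripper": 1},
    {"x": 0,"y": 0,"z": -2.4,"ax": 0,"ay": 0,"az": 0,"gripper": 1},
    {"x": 0,"y": 0,"z": 0,"ax": 0,"ay": 0,"az": -7,"gripper": 1},
    {"x": 2,"y": 1.96,"z": 0,"ax": 0,"ay": 0,"az": 0,"gripper": 1},
    {"x": 2.2,"y": 2.2,"z": 0,"ax": 0,"ay": 0,"az": 0,"gripper": 1}
  ]
}}

```text
clock: 11.05
position: [595.9, -229.9, 205.6]
ee_rot: [0.758, -0.652, 0.0, -0.001]
contact_force: [-0.3, -0.5, -0.8]
gripper_width: 8.6
grasp_force: 60.7
```

{"name": "send_rows", "arguments": {
  "targets": [
    {"x": 2.2,"y": 2.2,"z": 0,"ax": 0,"ay": 0,"az": 0,"gripper": 1},
    {"x": 2.2,"y": 2.2,"z": 0,"ax": 0,"ay": 0,"az": 0,"gripper": 1},
    {"x": 2.2,"y": 2.2,"z": 0,"ax": 0,"ay": 0,"az": 0,"gripper": 1},
    {"x": 0,"y": 0,"z": 0,"ax": 0,"ay": 0,"az": 0,"gripper": 1},
    {"x": 0,"y": 0,"z": 0,"ax": 0,"ay": 0,"az": 0,"gripper": 1}
  ]
}}

```text
clock: 11.47
position: [538.6, -306.9, 205.5]
ee_rot: [0.756, -0.654, 0.0, -0.0]
contact_force: [-0.1, 0.2, -2.3]
gripper_width: 9.1
grasp_force: 60.8
```

```bash
cat >> h.py <<'E'
def inrack(C0,th,tag,imgs=('scene','side')):
    """stats in the rack frame centred C0 (slot), yaw th deg: board/strap above, slot walls below"""
    t=np.radians(th); Rr=np.array([[np.cos(t),np.sin(t)],[-np.sin(t),np.cos(t)]])
    for n in imgs:
        p,d,m=snap(n,f'{tag}_{n}.png'); w=cloud(d,m).reshape(-1,3); c=p.reshape(-1,3).astype(int)
        q=(w[:,:2]-np.array(C0))@Rr.T
        near=(abs(q[:,0])<22)&(abs(q[:,1])<60)
        g=near&(c[:,1]>c[:,0]+15)&(c[:,1]>c[:,2]+10)&(w[:,2]>70)
        rr=near&(w[:,2]>44)&(w[:,2]<64)&(c.max(1)<70)
        for nm,k in (('board',g),('slot',rr)):
            if k.sum()>8: 
                P=q[k]; print(n,nm,k.sum(),'x',np.percentile(P[:,0],[2,50,98]).round(1),'y',np.percentile(P[:,1],[1,99]).round(1),'mid',np.percentile(P[:,1],[1,99]).mean().round(1),'z',w[k][:,2].min().round(),w[k][:,2].max().round())
E
python3 - <<'E'
from h import *
togo([539.3,-308.5,205],-81.7)
inrack((539.3,-308.5),8.3,'r1')
E
python3 -c "
import cv2
a=cv2.imread('pics/r1_scene.png')[110:260,90:240];b=cv2.imread('pics/r1_side.png')[80:230,200:350]
cv2.imwrite('pics/r1.png',cv2.resize(cv2.hconcat([a,b]),(800,400),interpolation=cv2.INTER_CUBIC))"
```

```text
t 11.5 pos [ 538.6 -306.9  205.5] heading -81.8 w 9.1 gf 60.8 F [-0.1  0.2 -2.3] tilt [0. 0.]
 shift now-axes cm [ 0.17 -0.05  0.05]
 az deg -0.1  shift after turn cm [ 0.17 -0.05  0.05]
scene board 383 x [-3.7 -0.8  1.7] y [-31.8  36. ] mid 2.1 z 90.0 158.0
scene slot 299 x [-11.1  -3.9  11.9] y [-44.   40.5] mid -1.8 z 44.0 62.0
side slot 57 x [-5.6  1.4 13.2] y [-46.2  45.5] mid -0.3 z 44.0 61.0
```

View pics/r1.png

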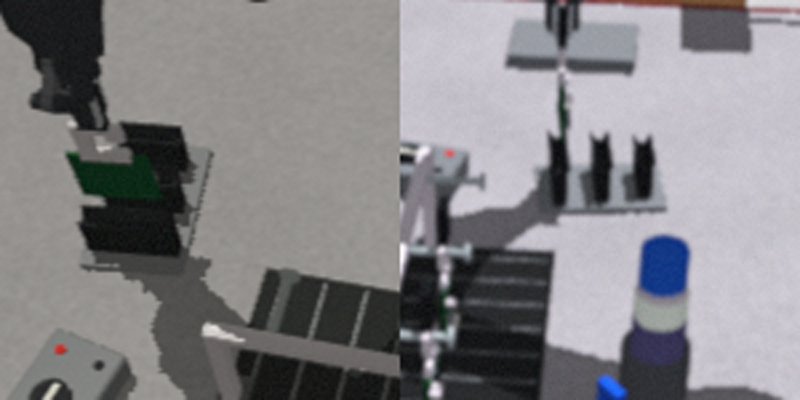

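Left (scene): the wide board hangs over the rear slot (130,170 above 130,230). Right (side): it is edge-on above the leftmost, wide slot at (560,150). I refine the sideways offset using the scene camera only.

```bash
cat >> h.py <<'E'
def frame(w,C0,th):
    t=np.radians(th); Rr=np.array([[np.cos(t),np.sin(t)],[-np.sin(t),np.cos(t)]]); return np.concatenate([(w[...,:2]-np.array(C0))@Rr.T,w[...,2:]],-1)
def bandy(q,k,zs,f=0):
    o=[]
    for z in zs:
        s=q[k&(abs(q[:,2]-z)<3)]
        if len(s)>10: o.append((s[:,1].min(),s[:,1].max()))
    return np.array(o).round(1)
E
python3 - <<'E'
from h import *
z=np.load('scene0.npz'); m={k:z[k] for k in ['fx','fy','cx','cy','cam_to_world']}
q0=frame(cloud(z['d'],m),(539.3,-308.5),8.3).reshape(-1,3); c0=z['p'].reshape(-1,3).astype(int)
for nm,x0,k in [('wide',0,1),('mid',-50,1),('narrow',-100,1)]:
    s=(abs(q0[:,0]-x0)<18)&(abs(q0[:,1])<60)&(c0.max(1)<70)
    print(nm,bandy(q0,s,[46,50,54,58]).tolist())
p=cv2.imread('pics/r1_scene.png')[:,:,::-1]
# depth not saved: take again
p,d,m=snap('scene'); q=frame(cloud(d,m),(539.3,-308.5),8.3).reshape(-1,3); c=p.reshape(-1,3).astype(int)
g=(abs(q[:,0])<12)&(c[:,1]>c[:,0]+8)&(c[:,1]>c[:,2]+5)&(abs(q[:,1])<60)
print('board',bandy(q,g,range(96,150,6)).tolist(),np.median(q[g&(q[:,2]<145)][:,0]))
a=(abs(q[:,0])<22)&(abs(q[:,1])<60)
print('all',[ (zz,q[a&(abs(q[:,2]-zz)<2)][:,1].min().round(1),q[a&(abs(q[:,2]-zz)<2)][:,1].max().round(1)) for zz in (100,110,120,130,140,150,158)])
E
```

```text
wide [[-45.6, 41.0], [-45.6, 41.0], [-44.9, 40.6], [-44.0, 40.1]]
mid [[-38.2, 35.2], [-38.2, 35.4], [-37.6, 35.4], [-37.4, 34.8]]
narrow [[-31.8, 29.1], [-31.8, 29.1], [-31.8, 28.0], [-30.5, 27.9]]
board [[-32.6, 37.0], [-32.6, 36.9], [-34.0, 38.0], [-32.6, 37.1], [-30.9, 36.5], [-32.3, 37.2], [-30.0, 37.8], [-32.2, 37.3], [-32.0, 36.2]] 0.8401728743041235
all [(100, np.float64(-31.0), np.float64(29.4)), (110, np.float64(-34.0), np.float64(36.0)), (120, np.float64(-33.3), np.float64(36.8)), (130, np.float64(-36.3), np.float64(37.8)), (140, np.float64(-33.8), np.float64(37.3)), (150, np.float64(-32.9), np.float64(36.9)), (158, np.float64(-20.2), np.float64(21.9))]
```

{"name": "send_rows", "arguments": {
  "targets": [
    {"x": 0.4,"y": 0,"z": 0,"ax": 0,"ay": 0,"az": 0,"gripper": 1},
    {"x": 0,"y": 0,"z": 1.5,"ax": 0,"ay": 0,"az": 0,"gripper": 1},
    {"x": 0,"y": 0,"z": 1.2,"ax": 0,"ay": 0,"az": 0,"gripper": 1},
    {"x": 0,"y": 0,"z": 1,"ax": 0,"ay": 0,"az": 0,"gripper": 1},
    {"x": 0,"y": 0,"z": 0.5,"ax": 0,"ay": 0,"az": 0,"gripper": 1}
  ]
}}

```text
clock: 12.03
position: [540.3, -309.2, 161.7]
ee_rot: [0.757, -0.653, -0.001, 0.0]
contact_force: [1.0, -0.4, -1.3]
gripper_width: 8.9
grasp_force: 63.4
```

{"name": "send_rows", "arguments": {
  "targets": [
    {"x": 0,"y": 0,"z": 0.5,"ax": 0,"ay": 0,"az": 0,"gripper": 1},
    {"x": 0,"y": 0,"z": 0.4,"ax": 0,"ay": 0,"az": 0,"gripper": 1},
    {"x": 0,"y": 0,"z": 0.4,"ax": 0,"ay": 0,"az": 0,"gripper": 1},
    {"x": 0,"y": 0,"z": 0,"ax": 0,"ay": 0,"az": 0,"gripper": 1}
  ]
}}

```text
clock: 12.37
position: [540.3, -309.8, 149.8]
ee_rot: [0.757, -0.654, 0.0, -0.0]
contact_force: [0.8, -0.3, -1.4]
gripper_width: 8.9
grasp_force: 63.3
```

{"name": "send_rows", "arguments": {
  "targets": [
    {"x": 0,"y": 0,"z": 0.6,"ax": 0,"ay": 0,"az": 0,"gripper": 1},
    {"x": 0,"y": 0,"z": 0.6,"ax": 0,"ay": 0,"az": 0,"gripper": 1},
    {"x": 0,"y": 0,"z": 0.6,"ax": 0,"ay": 0,"az": 0,"gripper": 1},
    {"x": 0,"y": 0,"z": 0.6,"ax": 0,"ay": 0,"az": 0,"gripper": 1},
    {"x": 0,"y": 0,"z": 0.2,"ax": 0,"ay": 0,"az": 0,"gripper": 1}
  ]
}}

```text
clock: 12.78
position: [540.4, -309.9, 124.0]
ee_rot: [0.757, -0.653, 0.0, -0.0]
contact_force: [-0.6, 1.9, 6.4]
gripper_width: 9.1
grasp_force: 64.5
```

{"name": "send_rows", "arguments": {
  "targets": [
    {"x": 0,"y": 0,"z": 0,"ax": 0,"ay": 0,"az": 0,"gripper": 0},
    {"x": 0,"y": 0,"z": 0,"ax": 0,"ay": 0,"az": 0,"gripper": 0},
    {"x": 0,"y": 0,"z": 0,"ax": 0,"ay": 0,"az": 0,"gripper": 0},
    {"x": 0,"y": 0,"z": 0,"ax": 0,"ay": 0,"az": 0,"gripper": 0},
    {"x": 0,"y": 0,"z": -2,"ax": 0,"ay": 0,"az": 0,"gripper": 0}
  ]
}}

```text
clock: 13.2
position: [537.4, -308.8, 140.5]
ee_rot: [0.757, -0.654, -0.004, 0.001]
contact_force: [-1.3, -0.5, -0.6]
gripper_width: 43.2
grasp_force: 0.0
```

{"name": "send_rows", "arguments": {
  "targets": [
    {"x": 0,"y": 0,"z": -3,"ax": 0,"ay": 0,"az": 0,"gripper": 0},
    {"x": 0,"y": 0,"z": -3.5,"ax": 0,"ay": 0,"az": 0,"gripper": 0},
    {"x": 0,"y": 0,"z": -3.5,"ax": 0,"ay": 0,"az": 0,"gripper": 0},
    {"x": 0,"y": 0,"z": 0,"ax": 0,"ay": 0,"az": 7,"gripper": 0},
    {"x": -3.42,"y": -1,"z": 0,"ax": 0,"ay": 0,"az": 0,"gripper": 0}
  ]
}}

```text
clock: 13.62
position: [549.4, -279.3, 247.6]
ee_rot: [0.712, -0.702, 0.003, -0.001]
contact_force: [0.3, 0.4, -1.0]
gripper_width: 42.8
grasp_force: 0.0
```

{"name": "send_rows", "arguments": {
  "targets": [
    {"x": -3.42,"y": -1,"z": 0,"ax": 0,"ay": 0,"az": 0,"gripper": 0},
    {"x": -3.42,"y": -1,"z": 0,"ax": 0,"ay": 0,"az": 0,"gripper": 0},
    {"x": -3.42,"y": -1,"z": 0,"ax": 0,"ay": 0,"az": 0,"gripper": 0},
    {"x": -3.42,"y": -1,"z": 0,"ax": 0,"ay": 0,"az": 0,"gripper": 0},
    {"x": -3.42,"y": -1,"z": 0,"ax": 0,"ay": 0,"az": 0,"gripper": 0}
  ]
}}

```text
clock: 14.03
position: [595.1, -101.7, 244.7]
ee_rot: [0.716, -0.699, 0.0, -0.0]
contact_force: [0.9, 0.2, 0.1]
gripper_width: 43.0
grasp_force: 0.0
```

```bash
cat >> h.py <<'E'
def grips(pts,zlo,zhi,imgs=('scene','side'),tag=None):
    for n in imgs:
        p,d,m=snap(n,None if tag is None else f'{tag}_{n}.png'); w=cloud(d,m); c=p.astype(int)
        for nm,(x,y) in pts.items():
            k=w[(c.max(2)<60)&(w[...,2]>zlo)&(w[...,2]<zhi)&(abs(w[...,0]-x)<30)&(abs(w[...,1]-y)<35)]
            if len(k)>10:
                r=cv2.minAreaRect(k[:,:2].astype(np.float32)); print(n,nm,len(k),np.round(r[0],1),np.round(r[1],1),round(r[2],1),'top',np.percentile(k[:,2],98).round(1))
E
python3 - <<'E'
from h import *
togo([623.5,-0.5,240],-88.65)
grips({'wide':(540,-310)},120,165,tag='g1'); grips({'narrow':(624,0),'mid':(617,124)},166,183)
n='side'
E
```

```text
t 14.0 pos [ 595.1 -101.7  244.7] heading -88.6 w 43.0 gf 0.0 F [0.9 0.2 0.1] tilt [ 0. -0.]
 shift now-axes cm [-10.05  -3.08   0.47]
 az deg 0.0  shift after turn cm [-10.05  -3.08   0.47]
scene wide 111 [ 540.1 -309.6] [10.8 25.1] 15.3 top 152.9
side wide 20 [ 540.8 -302.1] [ 3.4 20.7] 6.6 top 151.1
scene narrow 75 [623.9  -2.3] [24.5 10.2] 87.3 top 179.4
scene mid 79 [616.3 122. ] [11.1 25.6] 2.8 top 180.1
side narrow 34 [623.3   0. ] [ 7.5 27.8] 7.5 top 180.5
side mid 56 [616.7 125.7] [ 9.6 26.6] 0.6 top 180.3
```

{"name": "send_rows", "arguments": {
  "targets": [
    {"x": -3.34,"y": -1,"z": 0,"ax": 0,"ay": 0,"az": 0,"gripper": 0},
    {"x": -3.34,"y": -1,"z": 0,"ax": 0,"ay": 0,"az": 0,"gripper": 0},
    {"x": -3.34,"y": -1,"z": 0,"ax": 0,"ay": 0,"az": 0,"gripper": 0},
    {"x": 0,"y": 0,"z": 3,"ax": 0,"ay": 0,"az": 0,"gripper": 0},
    {"x": 0,"y": 0,"z": 1,"ax": 0,"ay": 0,"az": 0,"gripper": 0}
  ]
}}

```text
clock: 14.65
position: [621.2, -2.0, 201.3]
ee_rot: [0.716, -0.698, -0.002, 0.001]
contact_force: [-2.0, 0.3, -1.8]
gripper_width: 43.2
grasp_force: 0.0
```

{"name": "send_rows", "arguments": {
  "targets": [
    {"x": 0,"y": 0,"z": 0,"ax": 0,"ay": 0,"az": 0,"gripper": 0},
    {"x": 0,"y": 0,"z": 0,"ax": 0,"ay": 0,"az": 0,"gripper": 0},
    {"x": 0,"y": 0,"z": 0,"ax": 0,"ay": 0,"az": 0,"gripper": 0}
  ]
}}

```text
clock: 14.9
position: [623.1, -3.9, 205.5]
ee_rot: [0.715, -0.699, 0.001, -0.0]
contact_force: [-0.0, 0.4, 0.3]
gripper_width: 42.9
grasp_force: 0.0
```

Run:
```python
from h import *
togo([623.5,-1,148],-88.65)
```

```text
t 14.9 pos [623.1  -3.9 205.5] heading -88.7 w 42.9 gf 0.0 F [-0.   0.4  0.3] tilt [ 0.002 -0.   ]
 shift now-axes cm [-0.3  -0.04  5.75]
 az deg -0.1  shift after turn cm [-0.29 -0.05  5.75]
```

{"name": "send_rows", "arguments": {
  "targets": [
    {"x": -0.25,"y": 0,"z": 2,"ax": 0,"ay": 0,"az": 0,"gripper": 0},
    {"x": 0,"y": 0,"z": 2,"ax": 0,"ay": 0,"az": 0,"gripper": 0},
    {"x": 0,"y": 0,"z": 1.8,"ax": 0,"ay": 0,"az": 0,"gripper": 0},
    {"x": 0,"y": 0,"z": 0,"ax": 0,"ay": 0,"az": 0,"gripper": 0},
    {"x": 0,"y": 0,"z": 0,"ax": 0,"ay": 0,"az": 0,"gripper": 1}
  ]
}}

```text
clock: 15.32
position: [622.8, -0.8, 147.0]
ee_rot: [0.715, -0.699, 0.0, 0.0]
contact_force: [0.4, 0.3, 0.6]
gripper_width: 31.6
grasp_force: 0.0
```

{"name": "send_rows", "arguments": {
  "targets": [
    {"x": 0,"y": 0,"z": 0,"ax": 0,"ay": 0,"az": 0,"gripper": 1},
    {"x": 0,"y": 0,"z": 0,"ax": 0,"ay": 0,"az": 0,"gripper": 1},
    {"x": 0,"y": 0,"z": 0,"ax": 0,"ay": 0,"az": 0,"gripper": 1},
    {"x": 0,"y": 0,"z": 0,"ax": 0,"ay": 0,"az": 0,"gripper": 1},
    {"x": 0,"y": 0,"z": 0,"ax": 0,"ay": 0,"az": 0,"gripper": 1}
  ]
}}

```text
clock: 15.73
position: [623.8, -0.1, 148.4]
ee_rot: [0.716, -0.698, 0.001, -0.001]
contact_force: [-0.4, -1.1, 4.7]
gripper_width: 9.0
grasp_force: 60.9
```

{"name": "send_rows", "arguments": {
  "targets": [
    {"x": 0,"y": 0,"z": -0.4,"ax": 0,"ay": 0,"az": 0,"gripper": 1},
    {"x": 0,"y": 0,"z": -0.4,"ax": 0,"ay": 0,"az": 0,"gripper": 1},
    {"x": 0,"y": 0,"z": -0.4,"ax": 0,"ay": 0,"az": 0,"gripper": 1},
    {"x": 0,"y": 0,"z": 0,"ax": 0,"ay": 0,"az": 0,"gripper": 1},
    {"x": 0,"y": 0,"z": 0,"ax": 0,"ay": 0,"az": 0,"gripper": 1}
  ]
}}

```text
clock: 16.15
position: [622.5, 0.2, 158.2]
ee_rot: [0.716, -0.699, -0.0, -0.0]
contact_force: [-0.0, 0.5, -1.4]
gripper_width: 9.1
grasp_force: 59.8
```

{"name": "send_rows", "arguments": {
  "targets": [
    {"x": 0.7,"y": 0,"z": -0.1,"ax": 0,"ay": 0,"az": 0,"gripper": 1},
    {"x": 1,"y": 0,"z": 0,"ax": 0,"ay": 0,"az": 0,"gripper": 1},
    {"x": 1,"y": 0,"z": 0,"ax": 0,"ay": 0,"az": 0,"gripper": 1},
    {"x": 1.5,"y": 0,"z": 0,"ax": 0,"ay": 0,"az": 0,"gripper": 1},
    {"x": 1.5,"y": 0,"z": 0,"ax": 0,"ay": 0,"az": 0,"gripper": 1}
  ]
}}

```text
clock: 16.57
position: [623.8, -58.5, 159.2]
ee_rot: [0.716, -0.699, -0.0, 0.0]
contact_force: [-0.2, 0.0, -2.4]
gripper_width: 8.9
grasp_force: 59.8
```

{"name": "send_rows", "arguments": {
  "targets": [
    {"x": 0,"y": 0,"z": 0,"ax": 0,"ay": 0,"az": 0,"gripper": 1},
    {"x": 0,"y": 0,"z": -2,"ax": 0,"ay": 0,"az": 0,"gripper": 1},
    {"x": 0,"y": 0,"z": -2.5,"ax": 0,"ay": 0,"az": 0,"gripper": 1},
    {"x": 0,"y": 3,"z": 0,"ax": 0,"ay": 0,"az": 0,"gripper": 1},
    {"x": 0,"y": 3,"z": 0,"ax": 0,"ay": 0,"az": 0,"gripper": 1}
  ]
}}

```text
clock: 16.98
position: [565.1, -59.0, 205.5]
ee_rot: [0.715, -0.699, 0.001, -0.001]
contact_force: [-1.1, 0.3, -2.3]
gripper_width: 9.2
grasp_force: 59.8
```

{"name": "send_rows", "arguments": {
  "targets": [
    {"x": 0,"y": 0,"z": 0,"ax": 0,"ay": 0,"az": -7,"gripper": 1},
    {"x": 3.3,"y": 2.2,"z": 0,"ax": 0,"ay": 0,"az": 0,"gripper": 1},
    {"x": 3.3,"y": 2.2,"z": 0,"ax": 0,"ay": 0,"az": 0,"gripper": 1},
    {"x": 3.3,"y": 2.2,"z": 0,"ax": 0,"ay": 0,"az": 0,"gripper": 1},
    {"x": 3.3,"y": 2.2,"z": 0,"ax": 0,"ay": 0,"az": 0,"gripper": 1}
  ]
}}

```text
clock: 17.4
position: [495.0, -203.4, 204.6]
ee_rot: [0.757, -0.653, 0.0, -0.0]
contact_force: [1.6, -0.7, -1.5]
gripper_width: 9.1
grasp_force: 59.9
```

Run:
```python
from h import *
togo([441,-323.4,203],-81.7)
```

```text
t 17.4 pos [ 495.  -203.4  204.6] heading -81.6 w 9.1 gf 59.9 F [ 1.6 -0.7 -1.5] tilt [ 0.001 -0.   ]
 shift now-axes cm [11.08  7.1   0.16]
 az deg 0.1  shift after turn cm [11.09  7.08  0.16]
```

{"name": "send_rows", "arguments": {
  "targets": [
    {"x": 3.6,"y": 2.2,"z": 0,"ax": 0,"ay": 0,"az": 0,"gripper": 1},
    {"x": 3.6,"y": 2.2,"z": 0,"ax": 0,"ay": 0,"az": 0,"gripper": 1},
    {"x": 3.4,"y": 2.2,"z": 0,"ax": 0,"ay": 0,"az": 0,"gripper": 1},
    {"x": 0,"y": 0,"z": 0,"ax": 0,"ay": 0,"az": 0,"gripper": 1},
    {"x": 0,"y": 0,"z": 0,"ax": 0,"ay": 0,"az": 0,"gripper": 1}
  ]
}}

```text
clock: 17.82
position: [445.1, -317.7, 204.2]
ee_rot: [0.755, -0.655, -0.0, 0.0]
contact_force: [0.2, 0.3, -2.1]
gripper_width: 9.1
grasp_force: 59.9
```

```bash
cat >> h.py <<'E'
def boardoff(dx):
    """scene camera: board y extent above slot at rack-x dx (0 wide, -50 mid, -100 narrow) versus the slot's"""
    p,d,m=snap('scene'); q=frame(cloud(d,m),(539.3,-308.5),8.3).reshape(-1,3); c=p.reshape(-1,3).astype(int); q[:,0]-=dx
    g=(abs(q[:,0])<14)&(c[:,1]>c[:,0]+8)&(c[:,1]>c[:,2]+5)&(abs(q[:,1])<60)
    b=bandy(q,g,range(96,150,6)); print(b.tolist(),'board mid y',np.median(b.mean(1)).round(1),'x',np.median(q[g][:,0]).round(1))
E
python3 - <<'E'
from h import *
togo([441,-323.4,203],-81.7)
boardoff(-100)
E
```

```text
t 17.8 pos [ 445.1 -317.7  204.2] heading -81.9 w 9.1 gf 59.9 F [ 0.2  0.3 -2.1] tilt [-0.  0.]
 shift now-axes cm [0.51 0.49 0.12]
 az deg -0.2  shift after turn cm [0.5  0.49 0.12]
[[-11.7, 29.1], [-12.6, 29.4], [-14.3, 29.1], [-15.8, 30.1], [-13.9, 28.3], [-14.6, 27.6], [-10.8, 28.1], [-15.2, 27.5], [-13.9, 28.7]] board mid y 7.4 x 5.6
```

{"name": "send_rows", "arguments": {
  "targets": [
    {"x": 0.7,"y": 0.5,"z": 0,"ax": 0,"ay": 0,"az": -0.2,"gripper": 1},
    {"x": 0,"y": 0,"z": 0,"ax": 0,"ay": 0,"az": 0,"gripper": 1},
    {"x": 0,"y": 0,"z": 0,"ax": 0,"ay": 0,"az": 0,"gripper": 1},
    {"x": 0,"y": 0,"z": 0,"ax": 0,"ay": 0,"az": 0,"gripper": 1}
  ]
}}

```text
clock: 18.2
position: [443.3, -322.3, 204.3]
ee_rot: [0.758, -0.652, 0.0, -0.0]
contact_force: [-1.1, -0.5, -0.9]
gripper_width: 9.3
grasp_force: 59.8
```

Run:
```python
from h import *
togo([441,-323.4,203],-81.7)
boardoff(-100)
p,d,m=snap('scene');a=p[120:220,100:200,::-1]
p,d,m=snap('wrist');b=cv2.resize(p[:,:,::-1],(533,400))
cv2.imwrite('pics/r2.png',cv2.hconcat([cv2.resize(a,(267,400),interpolation=2) if 0 else cv2.copyMakeBorder(cv2.resize(a,(267,267),interpolation=2),0,133,0,0,0),b]))
```

```text
t 18.2 pos [ 443.3 -322.3  204.3] heading -81.3 w 9.3 gf 59.8 F [-1.1 -0.5 -0.9] tilt [0. 0.]
 shift now-axes cm [0.08 0.24 0.13]
 az deg 0.4  shift after turn cm [0.08 0.24 0.13]
[[-17.6, 24.0], [-15.1, 25.0], [-17.2, 25.1], [-18.9, 24.7], [-19.1, 25.9], [-19.3, 24.1], [-18.7, 23.7], [-18.5, 23.9], [-19.6, 22.4]] board mid y 2.9 x 3.2
```

View pics/r2.png

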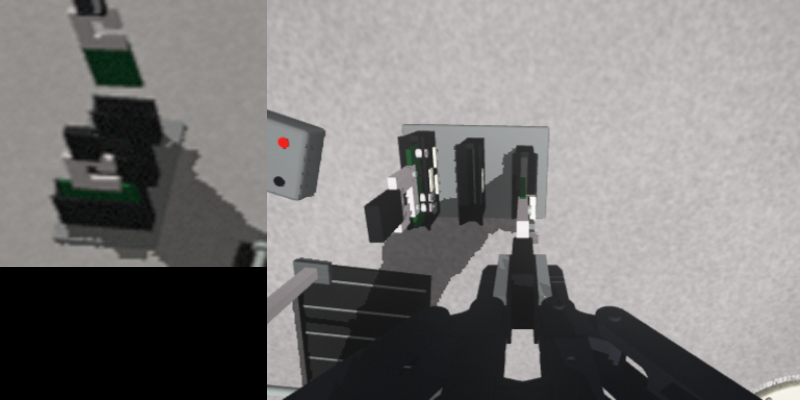

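{"name": "send_rows", "arguments": {
  "targets": [
    {"x": 0.3,"y": 0.25,"z": 0,"ax": 0,"ay": 0,"az": 0.3,"gripper": 1},
    {"x": 0,"y": 0,"z": 1,"ax": 0,"ay": 0,"az": 0,"gripper": 1},
    {"x": 0,"y": 0,"z": 0,"ax": 0,"ay": 0,"az": 0,"gripper": 1},
    {"x": 0,"y": 0,"z": 0,"ax": 0,"ay": 0,"az": 0,"gripper": 1}
  ]
}}

```text
clock: 18.68
position: [440.1, -326.0, 193.2]
ee_rot: [0.756, -0.654, -0.001, 0.0]
contact_force: [0.4, 1.0, -1.2]
gripper_width: 8.7
grasp_force: 59.8
```

Run:
```python
from h import *
togo([441,-323.4,203],-81.7)
boardoff(-100)
```

```text
t 18.7 pos [ 440.1 -326.   193.2] heading -81.7 w 8.7 gf 59.8 F [ 0.4  1.  -1.2] tilt [-0.002  0.001]
 shift now-axes cm [-0.25 -0.12 -0.98]
 az deg -0.0  shift after turn cm [-0.25 -0.12 -0.98]
[[-20.6, 22.5], [-15.9, 20.8], [-20.7, 22.6], [-22.4, 21.0], [-22.6, 14.9], [-21.8, 20.8], [-23.1, 20.2]] board mid y -0.5 x -0.6
```

{"name": "send_rows", "arguments": {
  "targets": [
    {"x": 0,"y": 0,"z": 1.2,"ax": 0,"ay": 0,"az": 0,"gripper": 1},
    {"x": 0,"y": 0,"z": 1,"ax": 0,"ay": 0,"az": 0,"gripper": 1},
    {"x": 0,"y": 0,"z": 1,"ax": 0,"ay": 0,"az": 0,"gripper": 1},
    {"x": 0,"y": 0,"z": 0.7,"ax": 0,"ay": 0,"az": 0,"gripper": 1},
    {"x": 0,"y": 0,"z": 0.2,"ax": 0,"ay": 0,"az": 0,"gripper": 1}
  ]
}}

```text
clock: 19.15
position: [440.9, -326.1, 151.9]
ee_rot: [0.756, -0.654, -0.0, 0.0]
contact_force: [1.1, -0.2, -1.2]
gripper_width: 9.0
grasp_force: 60.0
```

Bottom edge is below the wall tops without any force; continue down.

{"name": "send_rows", "arguments": {
  "targets": [
    {"x": 0,"y": 0,"z": 0.7,"ax": 0,"ay": 0,"az": 0,"gripper": 1},
    {"x": 0,"y": 0,"z": 0.7,"ax": 0,"ay": 0,"az": 0,"gripper": 1},
    {"x": 0,"y": 0,"z": 0.7,"ax": 0,"ay": 0,"az": 0,"gripper": 1},
    {"x": 0,"y": 0,"z": 0.6,"ax": 0,"ay": 0,"az": 0,"gripper": 1},
    {"x": 0,"y": 0,"z": 0.3,"ax": 0,"ay": 0,"az": 0,"gripper": 1}
  ]
}}

```text
clock: 19.57
position: [440.9, -326.2, 122.4]
ee_rot: [0.756, -0.654, -0.0, -0.0]
contact_force: [0.5, -0.0, -0.8]
gripper_width: 8.8
grasp_force: 60.0
```

Run:
```python
from h import *
togo([441,-323.4,120.5],-81.7)
```

```text
t 19.6 pos [ 440.9 -326.2  122.4] heading -81.7 w 8.8 gf 60.0 F [ 0.5 -0.  -0.8] tilt [-0.  0.]
 shift now-axes cm [-0.28 -0.05  0.19]
 az deg -0.0  shift after turn cm [-0.28 -0.05  0.19]
```

{"name": "send_rows", "arguments": {
  "targets": [
    {"x": 0,"y": 0,"z": 0.1,"ax": 0,"ay": 0,"az": 0,"gripper": 0},
    {"x": 0,"y": 0,"z": 0,"ax": 0,"ay": 0,"az": 0,"gripper": 0},
    {"x": 0,"y": 0,"z": 0,"ax": 0,"ay": 0,"az": 0,"gripper": 0},
    {"x": 0,"y": 0,"z": 0,"ax": 0,"ay": 0,"az": 0,"gripper": 0},
    {"x": 0,"y": 0,"z": -2,"ax": 0,"ay": 0,"az": 0,"gripper": 0}
  ]
}}

```text
clock: 19.98
position: [438.4, -325.1, 139.3]
ee_rot: [0.756, -0.655, -0.004, 0.001]
contact_force: [0.4, -0.2, -0.0]
gripper_width: 42.6
grasp_force: 0.0
```

{"name": "send_rows", "arguments": {
  "targets": [
    {"x": 0,"y": 0,"z": -3,"ax": 0,"ay": 0,"az": 0,"gripper": 0},
    {"x": 0,"y": 0,"z": -3.5,"ax": 0,"ay": 0,"az": 0,"gripper": 0},
    {"x": 0,"y": 0,"z": -3.5,"ax": 0,"ay": 0,"az": 0,"gripper": 0},
    {"x": 0,"y": 0,"z": 0,"ax": 0,"ay": 0,"az": 7,"gripper": 0},
    {"x": -3.6,"y": -1.5,"z": 0,"ax": 0,"ay": 0,"az": 0,"gripper": 0}
  ]
}}

```text
clock: 20.4
position: [455.0, -293.6, 245.6]
ee_rot: [0.711, -0.703, 0.003, -0.001]
contact_force: [1.1, 0.7, -0.3]
gripper_width: 42.8
grasp_force: 0.0
```

{"name": "send_rows", "arguments": {
  "targets": [
    {"x": -3.6,"y": -1.5,"z": 0,"ax": 0,"ay": 0,"az": 0,"gripper": 0},
    {"x": -3.6,"y": -1.5,"z": 0,"ax": 0,"ay": 0,"az": 0,"gripper": 0},
    {"x": -3.6,"y": -1.5,"z": 0,"ax": 0,"ay": 0,"az": 0,"gripper": 0},
    {"x": -3.6,"y": -1.5,"z": 0,"ax": 0,"ay": 0,"az": 0,"gripper": 0},
    {"x": -3.6,"y": -1.5,"z": 0,"ax": 0,"ay": 0,"az": 0,"gripper": 0}
  ]
}}

```text
clock: 20.82
position: [526.2, -106.6, 243.0]
ee_rot: [0.715, -0.699, 0.0, -0.0]
contact_force: [-0.7, -0.1, -0.6]
gripper_width: 42.9
grasp_force: 0.0
```

{"name": "send_rows", "arguments": {
  "targets": [
    {"x": -3.6,"y": -1.5,"z": 0,"ax": 0,"ay": 0,"az": 0,"gripper": 0},
    {"x": -3.6,"y": -1.5,"z": 0,"ax": 0,"ay": 0,"az": 0,"gripper": 0},
    {"x": -3.6,"y": -1.5,"z": 0,"ax": 0,"ay": 0,"az": 0,"gripper": 0},
    {"x": -3.6,"y": -1.5,"z": 0,"ax": 0,"ay": 0,"az": 0,"gripper": 0},
    {"x": -3.6,"y": -1.5,"z": 0,"ax": 0,"ay": 0,"az": 0,"gripper": 0}
  ]
}}

```text
clock: 21.23
position: [597.1, 75.2, 242.9]
ee_rot: [0.715, -0.699, 0.0, -0.0]
contact_force: [0.9, -0.5, 0.3]
gripper_width: 43.1
grasp_force: 0.0
```

Run:
```python
from h import *
togo([616.5,123.8,240],-88.65)
grips({'wide':(540,-310),'narrow':(441,-324)},120,165); grips({'mid':(617,124)},166,183)
togo([616.5,123.8,200],-88.65)
```

```text
t 21.2 pos [597.1  75.2 242.9] heading -88.7 w 43.1 gf 0.0 F [ 0.9 -0.5  0.3] tilt [0.001 0.   ]
 shift now-axes cm [-4.81 -2.05  0.3 ]
 az deg -0.0  shift after turn cm [-4.81 -2.05  0.29]
scene wide 113 [ 540.3 -309.2] [10.6 23.2] 6.9 top 152.3
scene narrow 92 [ 453.1 -319.4] [11.4 23.6] 22.6 top 151.4
side wide 12 [ 539.2 -301.3] [ 0.5 13.8] 4.7 top 151.7
side narrow 17 [ 448.7 -312.1] [ 4.6 21. ] 1.3 top 151.0
scene mid 72 [616.9 121.8] [25.   9.1] 89.9 top 181.3
side mid 57 [616.7 125.3] [ 9.3 25.3] 1.7 top 181.1
t 21.4 pos [596.8  74.4 242. ] heading -88.6 w 42.5 gf 0.0 F [0.4 0.4 0.2] tilt [-0.001 -0.   ]
 shift now-axes cm [-4.89 -2.09  4.2 ]
 az deg 0.0  shift after turn cm [-4.89 -2.08  4.2 ]
```

{"name": "send_rows", "arguments": {
  "targets": [
    {"x": -2.45,"y": -1.05,"z": 0,"ax": 0,"ay": 0,"az": 0,"gripper": 0},
    {"x": -2.45,"y": -1.05,"z": 2,"ax": 0,"ay": 0,"az": 0,"gripper": 0},
    {"x": 0,"y": 0,"z": 2,"ax": 0,"ay": 0,"az": 0,"gripper": 0},
    {"x": 0,"y": 0,"z": 0,"ax": 0,"ay": 0,"az": 0,"gripper": 0},
    {"x": 0,"y": 0,"z": 0,"ax": 0,"ay": 0,"az": 0,"gripper": 0}
  ]
}}

```text
clock: 21.85
position: [616.0, 121.3, 201.7]
ee_rot: [0.715, -0.699, -0.0, 0.002]
contact_force: [0.6, -0.5, 0.6]
gripper_width: 42.6
grasp_force: 0.0
```

Run:
```python
from h import *
togo([616.7,124,148],-88.65)
```

```text
t 21.9 pos [616.  121.3 201.7] heading -88.8 w 42.6 gf 0.0 F [ 0.6 -0.5  0.6] tilt [-0.003 -0.002]
 shift now-axes cm [-0.27 -0.09  5.37]
 az deg -0.1  shift after turn cm [-0.26 -0.08  5.37]
```

{"name": "send_rows", "arguments": {
  "targets": [
    {"x": -0.25,"y": -0.07,"z": 2,"ax": 0,"ay": 0,"az": 0,"gripper": 0},
    {"x": 0,"y": 0,"z": 2,"ax": 0,"ay": 0,"az": 0,"gripper": 0},
    {"x": 0,"y": 0,"z": 1.4,"ax": 0,"ay": 0,"az": 0,"gripper": 0},
    {"x": 0,"y": 0,"z": 0,"ax": 0,"ay": 0,"az": 0,"gripper": 0},
    {"x": 0,"y": 0,"z": 0,"ax": 0,"ay": 0,"az": 0,"gripper": 1}
  ]
}}

```text
clock: 22.27
position: [617.9, 124.2, 149.7]
ee_rot: [0.715, -0.699, 0.001, -0.0]
contact_force: [0.8, 0.8, -0.2]
gripper_width: 31.9
grasp_force: 0.0
```

{"name": "send_rows", "arguments": {
  "targets": [
    {"x": 0,"y": 0,"z": 0,"ax": 0,"ay": 0,"az": 0,"gripper": 1},
    {"x": 0,"y": 0,"z": 0,"ax": 0,"ay": 0,"az": 0,"gripper": 1},
    {"x": 0,"y": 0,"z": 0,"ax": 0,"ay": 0,"az": 0,"gripper": 1},
    {"x": 0,"y": 0,"z": 0,"ax": 0,"ay": 0,"az": 0,"gripper": 1},
    {"x": 0,"y": 0,"z": 0,"ax": 0,"ay": 0,"az": 0,"gripper": 1}
  ]
}}

```text
clock: 22.68
position: [618.4, 125.3, 150.6]
ee_rot: [0.715, -0.699, 0.001, -0.001]
contact_force: [-1.0, -0.6, 6.6]
gripper_width: 9.0
grasp_force: 60.4
```

{"name": "send_rows", "arguments": {
  "targets": [
    {"x": 0,"y": 0,"z": -0.4,"ax": 0,"ay": 0,"az": 0,"gripper": 1},
    {"x": 0,"y": 0,"z": -0.4,"ax": 0,"ay": 0,"az": 0,"gripper": 1},
    {"x": 0,"y": 0,"z": -0.4,"ax": 0,"ay": 0,"az": 0,"gripper": 1},
    {"x": 0,"y": 0,"z": 0,"ax": 0,"ay": 0,"az": 0,"gripper": 1},
    {"x": 0,"y": 0,"z": 0,"ax": 0,"ay": 0,"az": 0,"gripper": 1}
  ]
}}

```text
clock: 23.1
position: [617.4, 125.4, 160.3]
ee_rot: [0.715, -0.699, -0.0, -0.0]
contact_force: [0.1, -0.3, -1.0]
gripper_width: 9.1
grasp_force: 59.5
```

{"name": "send_rows", "arguments": {
  "targets": [
    {"x": 0.7,"y": 0,"z": -0.1,"ax": 0,"ay": 0,"az": 0,"gripper": 1},
    {"x": 1,"y": 0,"z": 0,"ax": 0,"ay": 0,"az": 0,"gripper": 1},
    {"x": 1,"y": 0,"z": 0,"ax": 0,"ay": 0,"az": 0,"gripper": 1},
    {"x": 1.5,"y": 0,"z": 0,"ax": 0,"ay": 0,"az": 0,"gripper": 1},
    {"x": 1.5,"y": 0,"z": 0,"ax": 0,"ay": 0,"az": 0,"gripper": 1}
  ]
}}

```text
clock: 23.52
position: [618.5, 66.6, 161.2]
ee_rot: [0.715, -0.699, -0.0, 0.0]
contact_force: [-0.2, 0.2, -1.1]
gripper_width: 9.1
grasp_force: 59.5
```

{"name": "send_rows", "arguments": {
  "targets": [
    {"x": 0,"y": 0,"z": 0,"ax": 0,"ay": 0,"az": 0,"gripper": 1},
    {"x": 0,"y": 0,"z": -2,"ax": 0,"ay": 0,"az": 0,"gripper": 1},
    {"x": 0,"y": 0,"z": -2.5,"ax": 0,"ay": 0,"az": 0,"gripper": 1},
    {"x": 0,"y": 3,"z": 0,"ax": 0,"ay": 0,"az": 0,"gripper": 1},
    {"x": 0,"y": 3,"z": 0,"ax": 0,"ay": 0,"az": 0,"gripper": 1}
  ]
}}

```text
clock: 23.93
position: [559.8, 66.5, 207.5]
ee_rot: [0.714, -0.7, 0.001, -0.002]
contact_force: [-0.4, 0.4, -1.9]
gripper_width: 8.8
grasp_force: 59.5
```

{"name": "send_rows", "arguments": {
  "targets": [
    {"x": 0,"y": 0,"z": 0,"ax": 0,"ay": 0,"az": -7,"gripper": 1},
    {"x": 3.5,"y": 1.2,"z": 0,"ax": 0,"ay": 0,"az": 0,"gripper": 1},
    {"x": 3.5,"y": 1.2,"z": 0,"ax": 0,"ay": 0,"az": 0,"gripper": 1},
    {"x": 3.5,"y": 1.2,"z": 0,"ax": 0,"ay": 0,"az": 0,"gripper": 1},
    {"x": 3.5,"y": 1.2,"z": 0,"ax": 0,"ay": 0,"az": 0,"gripper": 1}
  ]
}}

```text
clock: 24.35
position: [530.7, -80.3, 206.6]
ee_rot: [0.757, -0.654, 0.0, -0.0]
contact_force: [1.1, -0.0, -1.1]
gripper_width: 8.9
grasp_force: 59.5
```

{"name": "send_rows", "arguments": {
  "targets": [
    {"x": 3.5,"y": 1.2,"z": 0,"ax": 0,"ay": 0,"az": 0,"gripper": 1},
    {"x": 3.5,"y": 1.2,"z": 0,"ax": 0,"ay": 0,"az": 0,"gripper": 1},
    {"x": 3.5,"y": 1.2,"z": 0,"ax": 0,"ay": 0,"az": 0,"gripper": 1},
    {"x": 3.5,"y": 1.2,"z": 0,"ax": 0,"ay": 0,"az": 0,"gripper": 1},
    {"x": 3.5,"y": 1.2,"z": 0,"ax": 0,"ay": 0,"az": 0,"gripper": 1}
  ]
}}

```text
clock: 24.77
position: [496.2, -262.6, 206.6]
ee_rot: [0.756, -0.654, 0.0, -0.0]
contact_force: [1.0, 1.2, -1.3]
gripper_width: 8.9
grasp_force: 59.5
```

Run:
```python
from h import *
togo([490.3,-318,205],-81.7)
```

```text
t 24.8 pos [ 496.2 -262.6  206.6] heading -81.7 w 8.9 gf 59.5 F [ 1.   1.2 -1.3] tilt [ 0.001 -0.   ]
 shift now-axes cm [5.4  1.38 0.16]
 az deg -0.0  shift after turn cm [5.4  1.38 0.16]
```

{"name": "send_rows", "arguments": {
  "targets": [
    {"x": 2.5,"y": 0.6,"z": 0,"ax": 0,"ay": 0,"az": 0,"gripper": 1},
    {"x": 2.2,"y": 0.6,"z": 0,"ax": 0,"ay": 0,"az": 0,"gripper": 1},
    {"x": 0.4,"y": 0,"z": 0,"ax": 0,"ay": 0,"az": 0,"gripper": 1},
    {"x": 0,"y": 0,"z": 1,"ax": 0,"ay": 0,"az": 0,"gripper": 1},
    {"x": 0,"y": 0,"z": 0,"ax": 0,"ay": 0,"az": 0,"gripper": 1}
  ]
}}

```text
clock: 25.18
position: [491.3, -311.9, 194.0]
ee_rot: [0.756, -0.655, -0.002, 0.0]
contact_force: [-0.8, 0.2, -2.4]
gripper_width: 9.1
grasp_force: 59.5
```

Run:
```python
from h import *
togo([490.3,-318,205],-81.7)
boardoff(-50)
togo([490.3,-318,205],-81.7)
```

```text
t 25.2 pos [ 491.3 -311.9  194. ] heading -81.8 w 9.1 gf 59.5 F [-0.8  0.2 -2.4] tilt [-0.003  0.002]
 shift now-axes cm [ 0.58  0.19 -1.1 ]
 az deg -0.1  shift after turn cm [ 0.59  0.18 -1.1 ]
[[-21.8, 35.3], [-25.0, 33.9], [-21.6, 33.4], [-25.4, 34.3], [-24.0, 31.0], [-22.0, 34.1], [-25.5, 33.2]] board mid y 4.4 x 1.1
t 25.2 pos [ 491.6 -311.6  194.6] heading -81.7 w 9.1 gf 59.5 F [ 0.7 -0.4 -2.1] tilt [-0.003  0.002]
 shift now-axes cm [ 0.62  0.22 -1.04]
 az deg -0.0  shift after turn cm [ 0.62  0.22 -1.04]
```

{"name": "send_rows", "arguments": {
  "targets": [
    {"x": 0.57,"y": 0.13,"z": 0,"ax": 0,"ay": 0,"az": 0,"gripper": 1},
    {"x": 0,"y": 0,"z": 0,"ax": 0,"ay": 0,"az": 0,"gripper": 1},
    {"x": 0,"y": 0,"z": 0,"ax": 0,"ay": 0,"az": 0,"gripper": 1},
    {"x": 0,"y": 0,"z": 0,"ax": 0,"ay": 0,"az": 0,"gripper": 1}
  ]
}}

```text
clock: 25.57
position: [492.5, -317.9, 196.6]
ee_rot: [0.757, -0.654, 0.0, -0.0]
contact_force: [-0.5, 0.7, -1.1]
gripper_width: 8.7
grasp_force: 59.5
```

Run:
```python
from h import *
boardoff(-50)
togo([490.3,-318,122.5],-81.7)
```

```text
[[-28.5, 28.1], [-28.0, 27.6], [-29.4, 28.3], [-30.2, 24.4], [-31.0, 28.1], [-29.7, 27.6], [-30.2, 27.3], [-31.3, 26.3]] board mid y -1.2 x 1.9
t 25.6 pos [ 492.5 -317.9  196.6] heading -81.7 w 9.0 gf 59.5 F [ 0.6 -0.2 -1.1] tilt [ 0. -0.]
 shift now-axes cm [-0.03  0.22  7.41]
 az deg 0.0  shift after turn cm [-0.03  0.22  7.41]
```

{"name": "send_rows", "arguments": {
  "targets": [
    {"x": 0,"y": 0.22,"z": 1,"ax": 0,"ay": 0,"az": 0,"gripper": 1},
    {"x": 0,"y": 0,"z": 1,"ax": 0,"ay": 0,"az": 0,"gripper": 1},
    {"x": 0,"y": 0,"z": 1,"ax": 0,"ay": 0,"az": 0,"gripper": 1},
    {"x": 0,"y": 0,"z": 0.7,"ax": 0,"ay": 0,"az": 0,"gripper": 1},
    {"x": 0,"y": 0,"z": 0.5,"ax": 0,"ay": 0,"az": 0,"gripper": 1}
  ]
}}

```text
clock: 26.03
position: [490.4, -318.6, 153.0]
ee_rot: [0.756, -0.654, 0.0, -0.0]
contact_force: [2.0, -0.5, -0.6]
gripper_width: 9.2
grasp_force: 60.0
```

{"name": "send_rows", "arguments": {
  "targets": [
    {"x": 0,"y": 0,"z": 0.4,"ax": 0,"ay": 0,"az": 0,"gripper": 1},
    {"x": 0,"y": 0,"z": 0,"ax": 0,"ay": 0,"az": 0,"gripper": 1}
  ]
}}

```text
clock: 26.2
position: [490.3, -318.5, 149.2]
ee_rot: [0.756, -0.654, -0.0, -0.0]
contact_force: [2.9, 1.2, -3.0]
gripper_width: 9.1
grasp_force: 59.7
```

{"name": "send_rows", "arguments": {
  "targets": [
    {"x": 0,"y": 0,"z": 0.7,"ax": 0,"ay": 0,"az": 0,"gripper": 1},
    {"x": 0,"y": 0,"z": 0.7,"ax": 0,"ay": 0,"az": 0,"gripper": 1},
    {"x": 0,"y": 0,"z": 0.7,"ax": 0,"ay": 0,"az": 0,"gripper": 1},
    {"x": 0,"y": 0,"z": 0.4,"ax": 0,"ay": 0,"az": 0,"gripper": 1},
    {"x": 0,"y": 0,"z": 0.1,"ax": 0,"ay": 0,"az": 0,"gripper": 1}
  ]
}}

```text
clock: 26.62
position: [490.3, -318.6, 123.6]
ee_rot: [0.756, -0.654, 0.0, -0.0]
contact_force: [2.2, 0.6, 0.6]
gripper_width: 9.5
grasp_force: 60.2
```

{"name": "send_rows", "arguments": {
  "targets": [
    {"x": 0,"y": 0,"z": 0,"ax": 0,"ay": 0,"az": 0,"gripper": 0.5},
    {"x": 0,"y": 0,"z": 0,"ax": 0,"ay": 0,"az": 0,"gripper": 0.5},
    {"x": 0,"y": 0,"z": 0,"ax": 0,"ay": 0,"az": 0,"gripper": 0.5},
    {"x": 0,"y": 0,"z": 0,"ax": 0,"ay": 0,"az": 0,"gripper": 0.5}
  ]
}}

```text
clock: 26.95
position: [489.6, -318.7, 124.4]
ee_rot: [0.756, -0.654, -0.0, 0.0]
contact_force: [0.0, 0.4, -0.1]
gripper_width: 21.4
grasp_force: 0.0
```

Run:
```python
from h import *
togo([490.3,-318,245],-81.7)
```

```text
t 26.9 pos [ 489.6 -318.7  124.4] heading -81.7 w 21.4 gf 0.0 F [ 0.   0.4 -0.1] tilt [-0.001  0.   ]
 shift now-axes cm [ -0.06  -0.07 -12.06]
 az deg -0.0  shift after turn cm [ -0.06  -0.08 -12.06]
```

{"name": "send_rows", "arguments": {
  "targets": [
    {"x": 0,"y": 0,"z": -2,"ax": 0,"ay": 0,"az": 0,"gripper": 0.5},
    {"x": 0,"y": 0,"z": -3,"ax": 0,"ay": 0,"az": 0,"gripper": 0.5},
    {"x": 0,"y": 0,"z": -3.5,"ax": 0,"ay": 0,"az": 0,"gripper": 0.5},
    {"x": 0,"y": 0,"z": -3.5,"ax": 0,"ay": 0,"az": 0,"gripper": 0.5},
    {"x": 0,"y": 0,"z": -0.5,"ax": 0,"ay": 0,"az": -3.2,"gripper": 0}
  ]
}}

```text
clock: 27.37
position: [492.4, -320.4, 257.1]
ee_rot: [0.775, -0.632, 0.006, -0.001]
contact_force: [0.8, -0.7, 1.6]
gripper_width: 32.3
grasp_force: 0.0
```

{"name": "send_rows", "arguments": {
  "targets": [
    {"x": -3.8,"y": -0.85,"z": 0,"ax": 0,"ay": 0,"az": 0,"gripper": 0},
    {"x": -3.8,"y": -0.85,"z": 0,"ax": 0,"ay": 0,"az": 0,"gripper": 0},
    {"x": -3.8,"y": -0.85,"z": 0,"ax": 0,"ay": 0,"az": 0,"gripper": 0},
    {"x": -3.8,"y": -0.85,"z": 0,"ax": 0,"ay": 0,"az": 0,"gripper": 0},
    {"x": -3.8,"y": -0.85,"z": 0,"ax": 0,"ay": 0,"az": 0,"gripper": 0}
  ]
}}

```text
clock: 27.78
position: [493.1, -122.5, 249.6]
ee_rot: [0.774, -0.633, 0.0, 0.0]
contact_force: [0.0, -0.3, 0.4]
gripper_width: 42.5
grasp_force: 0.0
```

{"name": "send_rows", "arguments": {
  "targets": [
    {"x": -3.8,"y": -0.85,"z": 0,"ax": 0,"ay": 0,"az": 0,"gripper": 0},
    {"x": -3.8,"y": -0.85,"z": 0,"ax": 0,"ay": 0,"az": 0,"gripper": 0},
    {"x": -3.8,"y": -0.85,"z": 0,"ax": 0,"ay": 0,"az": 0,"gripper": 0},
    {"x": -3.8,"y": -0.85,"z": 0,"ax": 0,"ay": 0,"az": 0,"gripper": 0},
    {"x": -3.8,"y": -0.85,"z": 0,"ax": 0,"ay": 0,"az": 0,"gripper": 0}
  ]
}}

```text
clock: 28.2
position: [497.0, 72.3, 249.8]
ee_rot: [0.774, -0.633, 0.0, -0.0]
contact_force: [1.1, -1.1, 0.7]
gripper_width: 43.0
grasp_force: 0.0
```

Run:
```python
from h import *
togo([503,350,245],-78.5)
grips({'wide':(540,-310),'mid':(490,-318),'narrow':(450,-324),'r1':(503,350),'r2':(454,343)},135,165,tag='k1')
p,d,m=snap('scene');w=cloud(d,m);c=p.astype(int)
k=w[(c[...,2]>c[...,0]+60)&(np.hypot(w[...,0]-421,w[...,1]-37)<60)&(w[...,2]>150)]; print('can',np.median(k,0),k[:,2].max())
a=p[130:230,90:190,::-1];b=p[170:270,350:450,::-1]
cv2.imwrite('pics/k1.png',cv2.resize(cv2.hconcat([a,b]),(800,400),interpolation=cv2.INTER_CUBIC))
```

```text
t 28.2 pos [497.   72.3 249.8] heading -78.5 w 43.0 gf 0.0 F [ 1.1 -1.1  0.7] tilt [ 0. -0.]
 shift now-axes cm [-27.1   -6.12   0.47]
 az deg -0.0  shift after turn cm [-27.09  -6.13   0.48]
scene wide 71 [ 540.9 -309.1] [10.8 23.5] 10.2 top 151.9
scene mid 68 [ 490.1 -315.1] [12.1 23.5] 12.2 top 153.1
scene narrow 56 [ 452.3 -319.9] [ 9.9 22.7] 13.8 top 152.4
scene r1 84 [502.3 348.3] [10.2 26.4] 15.2 top 152.4
scene r2 78 [454.8 340. ] [12.7 25.8] 3.2 top 152.3
side r1 56 [502.2 351.4] [ 7.4 26.5] 7.0 top 152.4
side r2 84 [453.9 343.7] [ 9.6 26.5] 12.2 top 152.2
can [426.1437432   35.71412476 170.50538699] 176.09788715477498
```

View pics/k1.png

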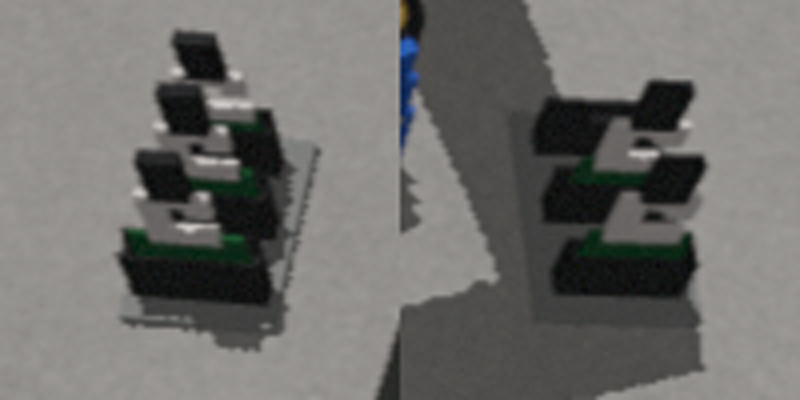

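Left: all three dry boards are down in their own slots, the narrow one leaning slightly. Right: the two rinsed carriers have grips at (665,105) and (675,180), with mouths on the +y side. I take the one in the rear slot first.

{"name": "send_rows", "arguments": {
  "targets": [
    {"x": -3.8,"y": -0.87,"z": 0,"ax": 0,"ay": 0,"az": 0,"gripper": 0},
    {"x": -3.8,"y": -0.87,"z": 0,"ax": 0,"ay": 0,"az": 0,"gripper": 0},
    {"x": -3.8,"y": -0.87,"z": 0,"ax": 0,"ay": 0,"az": 0,"gripper": 0},
    {"x": -3.8,"y": -0.87,"z": 0,"ax": 0,"ay": 0,"az": 0,"gripper": 0},
    {"x": -3.8,"y": -0.87,"z": 0,"ax": 0,"ay": 0,"az": 0,"gripper": 0}
  ]
}}

```text
clock: 28.77
position: [502.5, 265.8, 249.6]
ee_rot: [0.774, -0.633, 0.0, 0.0]
contact_force: [0.7, -0.4, 0.3]
gripper_width: 42.7
grasp_force: 0.0
```

{"name": "send_rows", "arguments": {
  "targets": [
    {"x": -3.8,"y": -0.87,"z": 0,"ax": 0,"ay": 0,"az": 0,"gripper": 0},
    {"x": -3.8,"y": -0.87,"z": 0,"ax": 0,"ay": 0,"az": 0,"gripper": 0},
    {"x": 0,"y": 0,"z": 3,"ax": 0,"ay": 0,"az": 0,"gripper": 0},
    {"x": 0,"y": 0,"z": 3,"ax": 0,"ay": 0,"az": 0,"gripper": 0},
    {"x": 0,"y": 0,"z": 0,"ax": 0,"ay": 0,"az": 0,"gripper": 0}
  ]
}}

```text
clock: 29.18
position: [501.5, 340.4, 182.6]
ee_rot: [0.774, -0.634, -0.001, 0.007]
contact_force: [-1.9, -0.6, -2.2]
gripper_width: 42.3
grasp_force: 0.0
```

{"name": "send_rows", "arguments": {
  "targets": [
    {"x": 0,"y": 0,"z": 0,"ax": 0,"ay": 0,"az": 0,"gripper": 0},
    {"x": 0,"y": 0,"z": 0,"ax": 0,"ay": 0,"az": 0,"gripper": 0}
  ]
}}

```text
clock: 29.35
position: [505.7, 342.9, 191.1]
ee_rot: [0.774, -0.633, 0.001, -0.001]
contact_force: [0.1, -0.3, 0.6]
gripper_width: 42.9
grasp_force: 0.0
```

Run:
```python
from h import *
togo([502.3,350,122],-78.5)
grips({'r1':(503,350),'r2':(454,343)},135,165)
togo([502.3,350,122],-78.5)
```

```text
t 29.4 pos [505.7 342.9 191.1] heading -78.6 w 42.9 gf 0.0 F [ 0.1 -0.3  0.6] tilt [0.002 0.001]
 shift now-axes cm [-0.76  0.21  6.91]
 az deg -0.1  shift after turn cm [-0.76  0.19  6.91]
scene r1 69 [501.2 347.3] [11.2 25.2] 12.4 top 152.7
scene r2 79 [452.9 340. ] [12.9 26.4] 14.4 top 153.5
side r1 67 [502.  351.8] [ 7.4 24.8] 6.0 top 152.7
side r2 86 [453.9 343.4] [ 9.6 26. ] 11.4 top 153.1
t 29.4 pos [505.7 343.5 191.9] heading -78.6 w 42.6 gf 0.0 F [-0.  -0.7  0.8] tilt [0.003 0.003]
 shift now-axes cm [-0.69  0.23  6.99]
 az deg -0.1  shift after turn cm [-0.71  0.21  6.99]
```

{"name": "send_rows", "arguments": {
  "targets": [
    {"x": -0.7,"y": 0.23,"z": 0,"ax": 0,"ay": 0,"az": 0,"gripper": 0},
    {"x": 0,"y": 0,"z": 2.5,"ax": 0,"ay": 0,"az": 0,"gripper": 0},
    {"x": 0,"y": 0,"z": 2.5,"ax": 0,"ay": 0,"az": 0,"gripper": 0},
    {"x": 0,"y": 0,"z": 1.8,"ax": 0,"ay": 0,"az": 0,"gripper": 0},
    {"x": 0,"y": 0,"z": 0,"ax": 0,"ay": 0,"az": 0,"gripper": 0}
  ]
}}

```text
clock: 29.87
position: [498.9, 348.6, 118.3]
ee_rot: [0.774, -0.633, -0.001, 0.003]
contact_force: [-0.1, 0.8, -0.5]
gripper_width: 42.9
grasp_force: 0.0
```

{"name": "send_rows", "arguments": {
  "targets": [
    {"x": 0,"y": 0,"z": 0,"ax": 0,"ay": 0,"az": 0,"gripper": 1},
    {"x": 0,"y": 0,"z": 0,"ax": 0,"ay": 0,"az": 0,"gripper": 1},
    {"x": 0,"y": 0,"z": 0,"ax": 0,"ay": 0,"az": 0,"gripper": 1},
    {"x": 0,"y": 0,"z": 0,"ax": 0,"ay": 0,"az": 0,"gripper": 1},
    {"x": 0,"y": 0,"z": 0,"ax": 0,"ay": 0,"az": 0,"gripper": 1}
  ]
}}

```text
clock: 30.28
position: [501.8, 350.9, 123.7]
ee_rot: [0.774, -0.633, 0.0, -0.002]
contact_force: [-0.3, 0.5, 6.5]
gripper_width: 9.1
grasp_force: 60.5
```

{"name": "send_rows", "arguments": {
  "targets": [
    {"x": 0,"y": 0,"z": -0.5,"ax": 0,"ay": 0,"az": 0,"gripper": 1},
    {"x": 0,"y": 0,"z": -1,"ax": 0,"ay": 0,"az": 0,"gripper": 1},
    {"x": 0,"y": 0,"z": -1.5,"ax": 0,"ay": 0,"az": 0,"gripper": 1},
    {"x": 0,"y": 0,"z": -1.5,"ax": 0,"ay": 0,"az": 0,"gripper": 1},
    {"x": 0,"y": 0,"z": -2,"ax": 0,"ay": 0,"az": 0,"gripper": 1}
  ]
}}

```text
clock: 30.7
position: [499.9, 349.0, 186.0]
ee_rot: [0.774, -0.633, -0.0, 0.002]
contact_force: [-0.4, 0.3, -0.7]
gripper_width: 8.8
grasp_force: 59.4
```

{"name": "send_rows", "arguments": {
  "targets": [
    {"x": 0,"y": 0,"z": -2,"ax": 0,"ay": 0,"az": 0,"gripper": 1},
    {"x": 0,"y": 0,"z": 0,"ax": 0,"ay": 0,"az": 0,"gripper": 1},
    {"x": 0,"y": 0,"z": 0,"ax": 0,"ay": 0,"az": 0,"gripper": 1}
  ]
}}

```text
clock: 30.95
position: [500.8, 350.1, 207.6]
ee_rot: [0.774, -0.633, -0.0, -0.001]
contact_force: [0.3, 0.2, -2.0]
gripper_width: 8.8
grasp_force: 59.6
```

Run:
```python
from h import *
togo([620,126,250],-88.65)
p,d,m=snap('scene');w=cloud(d,m);c=p.astype(int)
g=w[(c[...,1]>c[...,0]+8)&(c[...,1]>c[...,2]+5)&(abs(w[...,0]-503)<30)&(abs(w[...,1]-350)<50)&(w[...,2]>64)]
print('board',len(g),g.min(0).round(1),g.max(0).round(1),np.median(g,0).round(1))
gg=w[(c.min(2)>110)&(abs(w[...,0]-503)<25)&(abs(w[...,1]-350)<40)&(w[...,2]>130)]
print('strap',len(gg),gg.min(0).round(1),gg.max(0).round(1))
cv2.imwrite('pics/k2.png',cv2.resize(p[150:250,350:450,::-1],(400,400),interpolation=2))
```

```text
t 30.9 pos [500.8 350.1 207.6] heading -78.5 w 8.8 gf 59.6 F [ 0.3  0.2 -2. ] tilt [0.001 0.002]
 shift now-axes cm [24.32 -7.23 -4.28]
 az deg 10.1  shift after turn cm [ 22.68 -11.39  -4.24]
board 361 [493.7 317.5  91. ] [509.5 377.8 157.3] [502.  346.  122.5]
strap 30 [484.4 310.  159.9] [527.2 349.9 555.9]
```

View pics/k2.png

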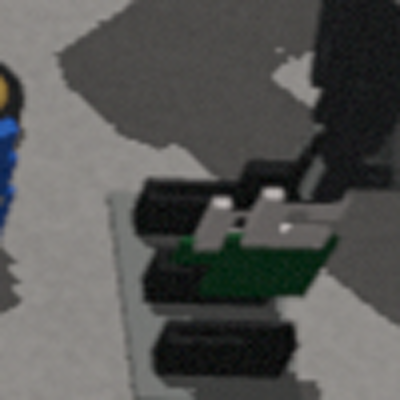

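The carrier is in the grip, clear of its slot, and level at (250,255). I turn it to the stand's heading and go round the front to pin 2.

{"name": "send_rows", "arguments": {
  "targets": [
    {"x": 0,"y": 0,"z": 0,"ax": 0,"ay": 0,"az": 5,"gripper": 1},
    {"x": 0,"y": 0,"z": 0,"ax": 0,"ay": 0,"az": 5.1,"gripper": 1},
    {"x": 3,"y": -0.7,"z": 0,"ax": 0,"ay": 0,"az": 0,"gripper": 1},
    {"x": 3.6,"y": -0.7,"z": 0,"ax": 0,"ay": 0,"az": 0,"gripper": 1},
    {"x": 3.6,"y": -0.7,"z": 0,"ax": 0,"ay": 0,"az": 0,"gripper": 1}
  ]
}}

```text
clock: 31.42
position: [523.1, 247.2, 204.2]
ee_rot: [0.716, -0.698, -0.0, 0.002]
contact_force: [1.1, -0.3, -0.8]
gripper_width: 9.4
grasp_force: 59.5
```

{"name": "send_rows", "arguments": {
  "targets": [
    {"x": 3.6,"y": -0.7,"z": 0,"ax": 0,"ay": 0,"az": 0,"gripper": 1},
    {"x": 3.6,"y": -0.7,"z": 0,"ax": 0,"ay": 0,"az": 0,"gripper": 1},
    {"x": 3.6,"y": -0.7,"z": 0,"ax": 0,"ay": 0,"az": 0,"gripper": 1},
    {"x": 3.6,"y": -0.6,"z": 0,"ax": 0,"ay": 0,"az": 0,"gripper": 1},
    {"x": 3.6,"y": 0,"z": 0,"ax": 0,"ay": 0,"az": 0,"gripper": 1}
  ]
}}

```text
clock: 31.83
position: [555.2, 67.1, 204.5]
ee_rot: [0.716, -0.699, -0.001, 0.001]
contact_force: [1.6, 0.3, -1.6]
gripper_width: 9.2
grasp_force: 59.5
```

{"name": "send_rows", "arguments": {
  "targets": [
    {"x": 3.6,"y": 0,"z": 0,"ax": 0,"ay": 0,"az": 0,"gripper": 1},
    {"x": 3.6,"y": 0,"z": 0,"ax": 0,"ay": 0,"az": 0,"gripper": 1},
    {"x": 3,"y": 0,"z": 1,"ax": 0,"ay": 0,"az": 0,"gripper": 1},
    {"x": 1,"y": 0,"z": 1,"ax": 0,"ay": 0,"az": 0,"gripper": 1},
    {"x": 0,"y": 0,"z": 0,"ax": 0,"ay": 0,"az": 0,"gripper": 1}
  ]
}}

```text
clock: 32.25
position: [555.5, -45.3, 182.5]
ee_rot: [0.714, -0.7, -0.003, 0.003]
contact_force: [-0.5, 0.2, -1.5]
gripper_width: 8.5
grasp_force: 59.4
```

Run:
```python
from h import *
togo([623.5,-50,163.7],-88.65)
```

```text
t 32.2 pos [555.5 -45.3 182.5] heading -88.9 w 8.5 gf 59.4 F [-0.5  0.2 -1.5] tilt [-0.008 -0.   ]
 shift now-axes cm [ 0.61 -6.8   1.82]
 az deg -0.2  shift after turn cm [ 0.63 -6.79  1.88]
```

{"name": "send_rows", "arguments": {
  "targets": [
    {"x": 0.6,"y": 0,"z": 0.5,"ax": 0,"ay": 0,"az": 0,"gripper": 1},
    {"x": 0,"y": -2.2,"z": 0.5,"ax": 0,"ay": 0,"az": 0,"gripper": 1},
    {"x": 0,"y": -2.4,"z": 0.4,"ax": 0,"ay": 0,"az": 0,"gripper": 1},
    {"x": 0,"y": -2.2,"z": 0.4,"ax": 0,"ay": 0,"az": 0,"gripper": 1},
    {"x": 0,"y": 0,"z": 0,"ax": 0,"ay": 0,"az": 0,"gripper": 1}
  ]
}}

```text
clock: 32.67
position: [629.5, -45.8, 166.3]
ee_rot: [0.716, -0.698, 0.0, 0.0]
contact_force: [1.2, 0.2, -1.7]
gripper_width: 9.0
grasp_force: 59.5
```

{"name": "send_rows", "arguments": {
  "targets": [
    {"x": 0,"y": 0,"z": 0,"ax": 0,"ay": 0,"az": 0,"gripper": 1},
    {"x": 0,"y": 0,"z": 0,"ax": 0,"ay": 0,"az": 0,"gripper": 1},
    {"x": 0,"y": 0,"z": 0,"ax": 0,"ay": 0,"az": 0,"gripper": 1}
  ]
}}

```text
clock: 32.92
position: [625.7, -46.6, 168.4]
ee_rot: [0.716, -0.698, -0.0, 0.0]
contact_force: [-0.6, 0.7, -1.5]
gripper_width: 9.2
grasp_force: 59.5
```

Run:
```python
from h import *
p,d,m=snap('scene');q=p[175:275,200:310,::-1]
p2,d2,m2=snap('side');b=p2[120:220,180:290,::-1]
cv2.imwrite('pics/h1.png',cv2.resize(cv2.hconcat([q,b]),(800,364),interpolation=2))
togo([623.5,0.5,163.7],-88.65)
```

```text
t 33.0 pos [625.9 -46.9 168.8] heading -88.6 w 8.8 gf 59.5 F [ 0.4 -0.1 -1.1] tilt [0. 0.]
 shift now-axes cm [-4.74  0.12  0.51]
 az deg 0.1  shift after turn cm [-4.74  0.12  0.51]
```

View pics/h1.png

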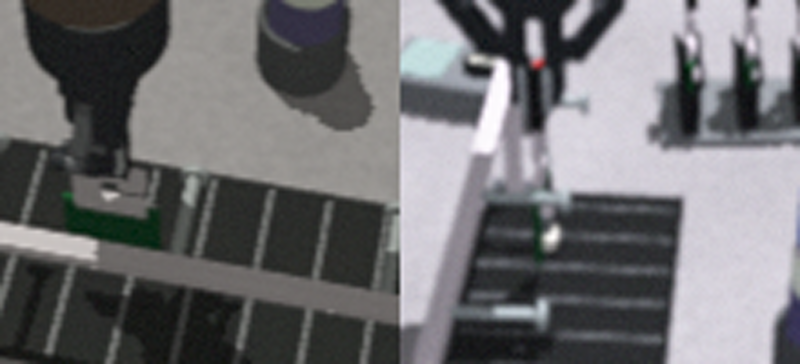

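The carrier is beside pin 2, behind its head and clear: in the left view the board is at (110,215) and the pin at (190,200). The right view shows it edge-on at (540,215). I drop to slot height and slide in.

{"name": "send_rows", "arguments": {
  "targets": [
    {"x": 0,"y": 0,"z": 0.47,"ax": 0,"ay": 0,"az": 0,"gripper": 1},
    {"x": -1,"y": 0,"z": 0,"ax": 0,"ay": 0,"az": 0,"gripper": 1},
    {"x": -1,"y": 0,"z": 0,"ax": 0,"ay": 0,"az": 0,"gripper": 1},
    {"x": -0.5,"y": 0,"z": 0,"ax": 0,"ay": 0,"az": 0,"gripper": 1},
    {"x": 0,"y": 0,"z": 0,"ax": 0,"ay": 0,"az": 0,"gripper": 1}
  ]
}}

```text
clock: 33.43
position: [625.9, -20.6, 163.8]
ee_rot: [0.716, -0.698, 0.0, -0.0]
contact_force: [-0.8, -0.7, -2.1]
gripper_width: 9.2
grasp_force: 59.5
```

{"name": "send_rows", "arguments": {
  "targets": [
    {"x": -0.5,"y": 0,"z": 0,"ax": 0,"ay": 0,"az": 0,"gripper": 1},
    {"x": -0.5,"y": 0,"z": 0,"ax": 0,"ay": 0,"az": 0,"gripper": 1},
    {"x": 0,"y": 0,"z": 0,"ax": 0,"ay": 0,"az": 0,"gripper": 1}
  ]
}}

```text
clock: 33.68
position: [625.6, -11.4, 163.7]
ee_rot: [0.716, -0.698, 0.0, -0.0]
contact_force: [-0.4, 0.3, -1.3]
gripper_width: 9.0
grasp_force: 59.5
```

{"name": "send_rows", "arguments": {
  "targets": [
    {"x": -0.5,"y": 0,"z": 0,"ax": 0,"ay": 0,"az": 0,"gripper": 1},
    {"x": -0.4,"y": 0,"z": 0,"ax": 0,"ay": 0,"az": 0,"gripper": 1},
    {"x": -0.25,"y": 0,"z": 0,"ax": 0,"ay": 0,"az": 0,"gripper": 1},
    {"x": 0,"y": 0,"z": 0,"ax": 0,"ay": 0,"az": 0,"gripper": 1},
    {"x": 0,"y": 0,"z": 0,"ax": 0,"ay": 0,"az": 0,"gripper": 1}
  ]
}}

```text
clock: 34.1
position: [625.3, -0.6, 163.6]
ee_rot: [0.716, -0.698, 0.0, 0.0]
contact_force: [0.4, -0.3, -0.6]
gripper_width: 9.0
grasp_force: 59.5
```

Run:
```python
from h import *
togo([625.6,0.5,152],-88.65)
p,d,m=snap('scene'); w=cloud(d,m)
cv2.imwrite('pics/h2.png',cv2.resize(p[195:255,220:300,::-1],(640,480),interpolation=2))
```

```text
t 34.1 pos [ 6.253e+02 -6.000e-01  1.636e+02] heading -88.6 w 9.0 gf 59.5 F [ 0.4 -0.3 -0.6] tilt [-0. -0.]
 shift now-axes cm [-0.11 -0.04  1.16]
 az deg 0.1  shift after turn cm [-0.11 -0.03  1.16]
```

View pics/h2.png

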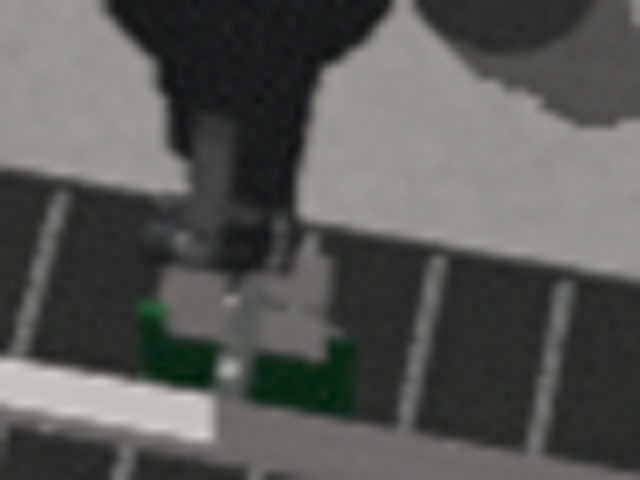

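The pin runs into the plate at about (240,300), close to the board's middle. I lower it.

{"name": "send_rows", "arguments": {
  "targets": [
    {"x": -0.05,"y": 0,"z": 0.3,"ax": 0,"ay": 0,"az": 0,"gripper": 1},
    {"x": 0,"y": 0,"z": 0.3,"ax": 0,"ay": 0,"az": 0,"gripper": 1},
    {"x": 0,"y": 0,"z": 0.3,"ax": 0,"ay": 0,"az": 0,"gripper": 1},
    {"x": 0,"y": 0,"z": 0.2,"ax": 0,"ay": 0,"az": 0,"gripper": 1},
    {"x": 0,"y": 0,"z": 0,"ax": 0,"ay": 0,"az": 0,"gripper": 1}
  ]
}}

```text
clock: 34.57
position: [625.0, -0.4, 151.9]
ee_rot: [0.716, -0.699, -0.0, 0.0]
contact_force: [0.2, -0.5, -1.0]
gripper_width: 8.9
grasp_force: 59.7
```

{"name": "send_rows", "arguments": {
  "targets": [
    {"x": 0,"y": 0,"z": 0.15,"ax": 0,"ay": 0,"az": 0,"gripper": 1},
    {"x": 0,"y": 0,"z": 0,"ax": 0,"ay": 0,"az": 0,"gripper": 0},
    {"x": 0,"y": 0,"z": 0,"ax": 0,"ay": 0,"az": 0,"gripper": 0},
    {"x": 0,"y": 0,"z": 0,"ax": 0,"ay": 0,"az": 0,"gripper": 0},
    {"x": 0,"y": 0,"z": 0,"ax": 0,"ay": 0,"az": 0,"gripper": 0}
  ]
}}

```text
clock: 34.98
position: [625.4, -0.2, 151.4]
ee_rot: [0.716, -0.698, 0.0, -0.0]
contact_force: [-0.1, -0.4, 0.1]
gripper_width: 42.5
grasp_force: 0.0
```

{"name": "send_rows", "arguments": {
  "targets": [
    {"x": 0,"y": 0,"z": -1.5,"ax": 0,"ay": 0,"az": 0,"gripper": 0},
    {"x": 0,"y": 0,"z": -2.5,"ax": 0,"ay": 0,"az": 0,"gripper": 0},
    {"x": 0,"y": 0,"z": -3,"ax": 0,"ay": 0,"az": 0,"gripper": 0},
    {"x": 0,"y": 0,"z": -2.5,"ax": 0,"ay": 0,"az": 0,"gripper": 0},
    {"x": 0,"y": 0,"z": 0,"ax": 0,"ay": 0,"az": 0,"gripper": 0}
  ]
}}

```text
clock: 35.4
position: [628.3, -0.2, 253.1]
ee_rot: [0.716, -0.698, 0.004, -0.005]
contact_force: [0.7, -0.4, 0.7]
gripper_width: 42.8
grasp_force: 0.0
```

Run:
```python
from h import *
togo([454,342.5,245],-78.5)
grips({'hung':(624,0)},166,183); grips({'r2':(454,343),'wide':(540,-310),'mid':(490,-318),'narrow':(450,-322)},135,165)
```

```text
t 35.4 pos [ 6.283e+02 -2.000e-01  2.531e+02] heading -88.6 w 42.8 gf 0.0 F [ 0.7 -0.4  0.7] tilt [0.012 0.001]
 shift now-axes cm [-34.7   16.57   0.61]
 az deg -10.1  shift after turn cm [-37.06  10.25   0.81]
scene hung 69 [626.3  -4.6] [ 8.6 24.8] 1.8 top 180.4
side hung 35 [6.254e+02 3.000e-01] [ 7.3 28.6] 4.9 top 179.6
scene r2 75 [454.1 340.2] [10.4 25.1] 3.7 top 152.8
scene wide 73 [ 540.9 -309.6] [12.4 24.1] 17.2 top 152.9
scene mid 69 [ 490.6 -315.7] [12.9 24.3] 13.1 top 153.2
scene narrow 55 [ 451.9 -319.3] [ 9.8 22.2] 15.8 top 152.5
side r2 81 [454.  344.5] [ 9.1 25.4] 12.3 top 153.0
side wide 13 [ 540.9 -302.1] [ 3.2 16. ] 4.7 top 150.8
side mid 14 [ 490.6 -308.2] [ 3.5 16.7] 4.0 top 150.8
```

Hung at the right height (top reads 180, as the dry ones did). Now the second rinsed carrier.

{"name": "send_rows", "arguments": {
  "targets": [
    {"x": 0,"y": 0,"z": 0,"ax": 0,"ay": 0,"az": -5,"gripper": 0},
    {"x": 0,"y": 0,"z": 0,"ax": 0,"ay": 0,"az": -5.1,"gripper": 0},
    {"x": -3.7,"y": 1,"z": 0,"ax": 0,"ay": 0,"az": 0,"gripper": 0},
    {"x": -3.7,"y": 1,"z": 0,"ax": 0,"ay": 0,"az": 0,"gripper": 0},
    {"x": -3.7,"y": 1,"z": 0,"ax": 0,"ay": 0,"az": 0,"gripper": 0}
  ]
}}

```text
clock: 36.02
position: [572.5, 102.8, 244.2]
ee_rot: [0.774, -0.634, -0.001, 0.002]
contact_force: [-0.3, 1.1, 0.6]
gripper_width: 42.8
grasp_force: 0.0
```

{"name": "send_rows", "arguments": {
  "targets": [
    {"x": -3.7,"y": 1,"z": 0,"ax": 0,"ay": 0,"az": 0,"gripper": 0},
    {"x": -3.7,"y": 1,"z": 0,"ax": 0,"ay": 0,"az": 0,"gripper": 0},
    {"x": -3.7,"y": 1,"z": 0,"ax": 0,"ay": 0,"az": 0,"gripper": 0},
    {"x": -3.7,"y": 1,"z": 0,"ax": 0,"ay": 0,"az": 0,"gripper": 0},
    {"x": -3.7,"y": 1,"z": 0,"ax": 0,"ay": 0,"az": 0,"gripper": 0}
  ]
}}

```text
clock: 36.43
position: [486.3, 274.9, 244.7]
ee_rot: [0.774, -0.633, -0.0, 0.001]
contact_force: [0.3, 0.8, 0.5]
gripper_width: 42.6
grasp_force: 0.0
```

{"name": "send_rows", "arguments": {
  "targets": [
    {"x": -3.7,"y": 1,"z": 0,"ax": 0,"ay": 0,"az": 0,"gripper": 0},
    {"x": -3,"y": 1,"z": 2,"ax": 0,"ay": 0,"az": 0,"gripper": 0},
    {"x": 0,"y": 0,"z": 3,"ax": 0,"ay": 0,"az": 0,"gripper": 0},
    {"x": 0,"y": 0,"z": 0,"ax": 0,"ay": 0,"az": 0,"gripper": 0},
    {"x": 0,"y": 0,"z": 0,"ax": 0,"ay": 0,"az": 0,"gripper": 0}
  ]
}}

```text
clock: 36.85
position: [454.0, 334.5, 193.9]
ee_rot: [0.775, -0.632, 0.0, 0.003]
contact_force: [-0.1, -0.4, 0.8]
gripper_width: 43.0
grasp_force: 0.0
```

Run:
```python
from h import *
grips({'r2':(454,343)},135,165)
togo([454,342.5,122],-78.5)
```

```text
scene r2 91 [453.6 340.4] [12.  26.7] 15.4 top 153.2
side r2 87 [454.  344.1] [ 9.5 26.2] 10.4 top 152.7
t 37.0 pos [455.9 335.3 197. ] heading -78.5 w 42.8 gf 0.0 F [ 0.2  0.2 -0.3] tilt [ 0.001 -0.   ]
 shift now-axes cm [-0.75  0.05  7.49]
 az deg -0.0  shift after turn cm [-0.74  0.04  7.5 ]
```

{"name": "send_rows", "arguments": {
  "targets": [
    {"x": -0.75,"y": 0.1,"z": 0,"ax": 0,"ay": 0,"az": 0,"gripper": 0},
    {"x": 0,"y": 0,"z": 2.8,"ax": 0,"ay": 0,"az": 0,"gripper": 0},
    {"x": 0,"y": 0,"z": 2.8,"ax": 0,"ay": 0,"az": 0,"gripper": 0},
    {"x": 0,"y": 0,"z": 1.8,"ax": 0,"ay": 0,"az": 0,"gripper": 0},
    {"x": 0,"y": 0,"z": 0,"ax": 0,"ay": 0,"az": 0,"gripper": 0}
  ]
}}

```text
clock: 37.37
position: [451.4, 340.9, 119.4]
ee_rot: [0.774, -0.634, -0.0, 0.003]
contact_force: [-0.3, -0.0, -1.0]
gripper_width: 42.5
grasp_force: 0.0
```

{"name": "send_rows", "arguments": {
  "targets": [
    {"x": 0,"y": 0,"z": 0,"ax": 0,"ay": 0,"az": 0,"gripper": 1},
    {"x": 0,"y": 0,"z": 0,"ax": 0,"ay": 0,"az": 0,"gripper": 1},
    {"x": 0,"y": 0,"z": 0,"ax": 0,"ay": 0,"az": 0,"gripper": 1},
    {"x": 0,"y": 0,"z": 0,"ax": 0,"ay": 0,"az": 0,"gripper": 1},
    {"x": 0,"y": 0,"z": 0,"ax": 0,"ay": 0,"az": 0,"gripper": 1}
  ]
}}

```text
clock: 37.78
position: [453.6, 343.8, 124.5]
ee_rot: [0.774, -0.633, 0.0, -0.002]
contact_force: [-1.9, -0.6, 6.2]
gripper_width: 9.1
grasp_force: 60.4
```

{"name": "send_rows", "arguments": {
  "targets": [
    {"x": 0,"y": 0,"z": -0.5,"ax": 0,"ay": 0,"az": 0,"gripper": 1},
    {"x": 0,"y": 0,"z": -1,"ax": 0,"ay": 0,"az": 0,"gripper": 1},
    {"x": 0,"y": 0,"z": -1.5,"ax": 0,"ay": 0,"az": 0,"gripper": 1},
    {"x": 0,"y": 0,"z": -1.5,"ax": 0,"ay": 0,"az": 0,"gripper": 1},
    {"x": 0,"y": 0,"z": -2,"ax": 0,"ay": 0,"az": 0,"gripper": 1}
  ]
}}

```text
clock: 38.2
position: [451.7, 342.1, 187.1]
ee_rot: [0.774, -0.633, -0.0, 0.001]
contact_force: [0.9, 0.4, -1.6]
gripper_width: 8.8
grasp_force: 59.2
```

{"name": "send_rows", "arguments": {
  "targets": [
    {"x": 0,"y": 0,"z": -2,"ax": 0,"ay": 0,"az": 0,"gripper": 1},
    {"x": 0,"y": 0,"z": 0,"ax": 0,"ay": 0,"az": 0,"gripper": 1},
    {"x": 0,"y": 0,"z": 0,"ax": 0,"ay": 0,"az": 0,"gripper": 1}
  ]
}}

```text
clock: 38.45
position: [452.6, 343.1, 208.4]
ee_rot: [0.774, -0.633, -0.0, -0.001]
contact_force: [0.4, -0.4, -2.1]
gripper_width: 8.6
grasp_force: 59.4
```

Run:
```python
from h import *
togo([555,78,207],-88.65)
p,d,m=snap('scene');w=cloud(d,m);c=p.astype(int)
g=w[(c[...,1]>c[...,0]+8)&(c[...,1]>c[...,2]+5)&(abs(w[...,0]-453)<30)&(abs(w[...,1]-343)<50)&(w[...,2]>64)]
print('board',len(g),g.min(0).round(1),g.max(0).round(1),np.median(g,0).round(1))
```

```text
t 38.5 pos [452.6 343.1 208.4] heading -78.5 w 8.6 gf 59.4 F [ 0.4 -0.4 -2.1] tilt [0.001 0.003]
 shift now-axes cm [28.02 -4.76  0.09]
 az deg 10.1  shift after turn cm [26.75 -9.61  0.14]
board 364 [443.7 310.   90. ] [461.2 370.1 155.5] [453.7 339.7 121.7]
```

{"name": "send_rows", "arguments": {
  "targets": [
    {"x": 0,"y": 0,"z": 0,"ax": 0,"ay": 0,"az": 5,"gripper": 1},
    {"x": 0,"y": 0,"z": 0,"ax": 0,"ay": 0,"az": 5.1,"gripper": 1},
    {"x": 3,"y": -2.5,"z": 0,"ax": 0,"ay": 0,"az": 0,"gripper": 1},
    {"x": 3,"y": -2.5,"z": 0,"ax": 0,"ay": 0,"az": 0,"gripper": 1},
    {"x": 3,"y": -2.5,"z": 0,"ax": 0,"ay": 0,"az": 0,"gripper": 1}
  ]
}}

```text
clock: 38.92
position: [529.2, 253.6, 205.4]
ee_rot: [0.716, -0.698, -0.0, 0.002]
contact_force: [0.6, 1.1, -1.6]
gripper_width: 8.4
grasp_force: 59.3
```

{"name": "send_rows", "arguments": {
  "targets": [
    {"x": 3.5,"y": -0.4,"z": 0,"ax": 0,"ay": 0,"az": 0,"gripper": 1},
    {"x": 3.5,"y": -0.4,"z": 0,"ax": 0,"ay": 0,"az": 0,"gripper": 1},
    {"x": 3.5,"y": -0.4,"z": 0.5,"ax": 0,"ay": 0,"az": 0,"gripper": 1},
    {"x": 3.5,"y": -0.4,"z": 0.5,"ax": 0,"ay": 0,"az": 0,"gripper": 1},
    {"x": 3,"y": -0.4,"z": 0.5,"ax": 0,"ay": 0,"az": 0,"gripper": 1}
  ]
}}

```text
clock: 39.33
position: [552.6, 82.7, 190.3]
ee_rot: [0.715, -0.699, -0.001, 0.002]
contact_force: [-0.0, 0.8, -0.4]
gripper_width: 9.3
grasp_force: 59.4
```

{"name": "send_rows", "arguments": {
  "targets": [
    {"x": 0.5,"y": 0,"z": 0.5,"ax": 0,"ay": 0,"az": 0,"gripper": 1},
    {"x": 0,"y": 0,"z": 0,"ax": 0,"ay": 0,"az": 0,"gripper": 1},
    {"x": 0,"y": 0,"z": 0,"ax": 0,"ay": 0,"az": 0,"gripper": 1}
  ]
}}

```text
clock: 39.58
position: [553.3, 79.9, 185.9]
ee_rot: [0.715, -0.699, -0.001, 0.001]
contact_force: [0.5, 0.9, -1.1]
gripper_width: 8.8
grasp_force: 59.3
```

Run:
```python
from h import *
togo([622,78,169],-88.65)
```

```text
t 39.6 pos [553.3  79.9 185.9] heading -88.7 w 8.8 gf 59.3 F [ 0.5  0.9 -1.1] tilt [-0.002 -0.001]
 shift now-axes cm [ 0.35 -6.87  1.67]
 az deg -0.0  shift after turn cm [ 0.35 -6.87  1.69]
```

{"name": "send_rows", "arguments": {
  "targets": [
    {"x": 0.3,"y": -2.2,"z": 0.5,"ax": 0,"ay": 0,"az": 0,"gripper": 1},
    {"x": 0,"y": -2.4,"z": 0.5,"ax": 0,"ay": 0,"az": 0,"gripper": 1},
    {"x": 0,"y": -1.8,"z": 0.4,"ax": 0,"ay": 0,"az": 0,"gripper": 1},
    {"x": 0,"y": -0.5,"z": 0.3,"ax": 0,"ay": 0,"az": 0,"gripper": 1},
    {"x": 0,"y": 0,"z": 0,"ax": 0,"ay": 0,"az": 0,"gripper": 1}
  ]
}}

```text
clock: 40.0
position: [623.2, 80.2, 168.5]
ee_rot: [0.716, -0.698, -0.001, 0.001]
contact_force: [-0.6, 0.1, -3.1]
gripper_width: 8.9
grasp_force: 59.4
```

{"name": "send_rows", "arguments": {
  "targets": [
    {"x": 0,"y": 0,"z": 0,"ax": 0,"ay": 0,"az": 0,"gripper": 1},
    {"x": 0,"y": 0,"z": 0,"ax": 0,"ay": 0,"az": 0,"gripper": 1},
    {"x": 0,"y": 0,"z": 0,"ax": 0,"ay": 0,"az": 0,"gripper": 1}
  ]
}}

```text
clock: 40.25
position: [622.2, 79.2, 170.7]
ee_rot: [0.716, -0.698, 0.0, -0.0]
contact_force: [0.1, -0.3, -1.1]
gripper_width: 8.7
grasp_force: 59.4
```

Run:
```python
from h import *
togo([622,125.8,164.5],-88.65)
```

```text
t 40.2 pos [622.2  79.2 170.7] heading -88.6 w 8.7 gf 59.4 F [ 0.1 -0.3 -1.1] tilt [0. 0.]
 shift now-axes cm [-4.66 -0.09  0.62]
 az deg 0.1  shift after turn cm [-4.66 -0.09  0.62]
```

{"name": "send_rows", "arguments": {
  "targets": [
    {"x": 0,"y": 0,"z": 0.62,"ax": 0,"ay": 0,"az": 0,"gripper": 1},
    {"x": -1,"y": 0,"z": 0,"ax": 0,"ay": 0,"az": 0,"gripper": 1},
    {"x": -1,"y": 0,"z": 0,"ax": 0,"ay": 0,"az": 0,"gripper": 1},
    {"x": -0.5,"y": 0,"z": 0,"ax": 0,"ay": 0,"az": 0,"gripper": 1},
    {"x": 0,"y": 0,"z": 0,"ax": 0,"ay": 0,"az": 0,"gripper": 1}
  ]
}}

```text
clock: 40.67
position: [622.4, 105.5, 164.1]
ee_rot: [0.716, -0.698, 0.0, -0.0]
contact_force: [-0.1, -0.8, -1.1]
gripper_width: 8.8
grasp_force: 59.3
```

{"name": "send_rows", "arguments": {
  "targets": [
    {"x": -0.5,"y": 0,"z": 0,"ax": 0,"ay": 0,"az": 0,"gripper": 1},
    {"x": -0.5,"y": 0,"z": 0,"ax": 0,"ay": 0,"az": 0,"gripper": 1},
    {"x": 0,"y": 0,"z": 0,"ax": 0,"ay": 0,"az": 0,"gripper": 1}
  ]
}}

```text
clock: 40.92
position: [622.2, 114.7, 164.0]
ee_rot: [0.716, -0.698, 0.0, -0.0]
contact_force: [0.1, 0.2, -1.6]
gripper_width: 8.7
grasp_force: 59.3
```

{"name": "send_rows", "arguments": {
  "targets": [
    {"x": -0.5,"y": 0,"z": 0,"ax": 0,"ay": 0,"az": 0,"gripper": 1},
    {"x": -0.4,"y": 0,"z": 0,"ax": 0,"ay": 0,"az": 0,"gripper": 1},
    {"x": -0.2,"y": 0,"z": 0,"ax": 0,"ay": 0,"az": 0,"gripper": 1},
    {"x": 0,"y": 0,"z": 0,"ax": 0,"ay": 0,"az": 0,"gripper": 1}
  ]
}}

```text
clock: 41.25
position: [621.9, 125.2, 163.9]
ee_rot: [0.716, -0.698, 0.0, -0.0]
contact_force: [0.1, 1.5, -0.9]
gripper_width: 8.7
grasp_force: 59.3
```

{"name": "send_rows", "arguments": {
  "targets": [
    {"x": 0,"y": 0,"z": 0.3,"ax": 0,"ay": 0,"az": 0,"gripper": 1},
    {"x": 0,"y": 0,"z": 0.3,"ax": 0,"ay": 0,"az": 0,"gripper": 1},
    {"x": 0,"y": 0,"z": 0,"ax": 0,"ay": 0,"az": 0,"gripper": 1}
  ]
}}

```text
clock: 41.5
position: [621.3, 124.5, 156.9]
ee_rot: [0.715, -0.699, -0.0, 0.001]
contact_force: [-0.4, 0.2, -1.6]
gripper_width: 9.0
grasp_force: 59.4
```

Free to drop (pin inside the notch); finish lowering, release and back off.

{"name": "send_rows", "arguments": {
  "targets": [
    {"x": 0,"y": 0,"z": 0.3,"ax": 0,"ay": 0,"az": 0,"gripper": 1},
    {"x": 0,"y": 0,"z": 0.2,"ax": 0,"ay": 0,"az": 0,"gripper": 1},
    {"x": 0,"y": 0,"z": 0,"ax": 0,"ay": 0,"az": 0,"gripper": 1}
  ]
}}

```text
clock: 41.75
position: [621.8, 124.6, 152.6]
ee_rot: [0.716, -0.699, -0.0, 0.0]
contact_force: [0.1, 0.4, -1.2]
gripper_width: 9.1
grasp_force: 59.5
```

{"name": "send_rows", "arguments": {
  "targets": [
    {"x": 0,"y": 0,"z": 0,"ax": 0,"ay": 0,"az": 0,"gripper": 0},
    {"x": 0,"y": 0,"z": 0,"ax": 0,"ay": 0,"az": 0,"gripper": 0},
    {"x": 0,"y": 0,"z": 0,"ax": 0,"ay": 0,"az": 0,"gripper": 0},
    {"x": 0,"y": 0,"z": 0,"ax": 0,"ay": 0,"az": 0,"gripper": 0},
    {"x": 0,"y": 0,"z": -1.5,"ax": 0,"ay": 0,"az": 0,"gripper": 0}
  ]
}}

```text
clock: 42.17
position: [620.0, 124.3, 165.0]
ee_rot: [0.715, -0.699, -0.002, 0.003]
contact_force: [-0.9, 0.3, -0.4]
gripper_width: 42.5
grasp_force: 0.0
```

{"name": "send_rows", "arguments": {
  "targets": [
    {"x": 0,"y": 0,"z": -3,"ax": 0,"ay": 0,"az": 0,"gripper": 0},
    {"x": 0,"y": 0,"z": -3,"ax": 0,"ay": 0,"az": 0,"gripper": 0},
    {"x": 0,"y": 0,"z": -3,"ax": 0,"ay": 0,"az": 0,"gripper": 0},
    {"x": 0,"y": 3.5,"z": -1,"ax": 0,"ay": 0,"az": 0,"gripper": 0},
    {"x": 0,"y": 3.5,"z": 0,"ax": 0,"ay": 0,"az": 0,"gripper": 0}
  ]
}}

```text
clock: 42.58
position: [553.7, 123.7, 271.1]
ee_rot: [0.715, -0.699, 0.002, -0.003]
contact_force: [-0.7, 0.8, 0.3]
gripper_width: 42.4
grasp_force: 0.0
```

{"name": "send_rows", "arguments": {
  "targets": [
    {"x": -3,"y": 3.5,"z": 0,"ax": 0,"ay": 0,"az": 0,"gripper": 0},
    {"x": -3,"y": 3.5,"z": 0,"ax": 0,"ay": 0,"az": 0,"gripper": 0},
    {"x": 0,"y": 0,"z": 0,"ax": 0,"ay": 0,"az": 0,"gripper": 0},
    {"x": 0,"y": 0,"z": 0,"ax": 0,"ay": 0,"az": 0,"gripper": 0},
    {"x": 0,"y": 0,"z": 0,"ax": 0,"ay": 0,"az": 0,"gripper": 0}
  ]
}}

```text
clock: 43.0
position: [487.5, 176.0, 268.4]
ee_rot: [0.716, -0.698, 0.0, -0.001]
contact_force: [-0.3, 0.4, 0.5]
gripper_width: 42.5
grasp_force: 0.0
```

Run:
```python
from h import *
togo(None)
grips({'hung2':(624,0),'hung3':(620,125)},166,183,tag='f'); grips({'wide':(540,-310),'mid':(490,-318),'narrow':(450,-322)},135,165)
p,d,m=snap('scene');w=cloud(d,m);c=p.astype(int)
k=w[(c[...,2]>c[...,0]+60)&(np.hypot(w[...,0]-421,w[...,1]-37)<60)&(w[...,2]>150)]; print('can',np.median(k,0),k[:,2].max())
cv2.imwrite('pics/f1.png',cv2.resize(p[140:320,70:460,::-1],(800,369),interpolation=2))
```

```text
t 43.0 pos [487.5 176.  268.4] heading -88.6 w 42.5 gf 0.0 F [-0.3  0.4  0.5] tilt [0.001 0.   ]
scene hung2 66 [626.2  -4.3] [ 9.4 24.8] 0.5 top 180.7
scene hung3 74 [622.7 118.4] [26.  9.] 89.9 top 181.1
side hung2 33 [625.2  -1. ] [ 7.4 26.8] 3.2 top 180.1
side hung3 57 [622.2 122.4] [27.5  9.6] 89.4 top 180.9
scene wide 73 [ 540.2 -308.9] [11.  23.5] 12.8 top 152.6
scene mid 69 [ 490.4 -315.6] [11.4 22.9] 9.1 top 152.6
scene narrow 58 [ 451.  -319.5] [ 9.2 23.8] 2.6 top 152.8
can [426.39110187  35.74415922 170.32536047] 175.4442676036839
```

View pics/f1.png

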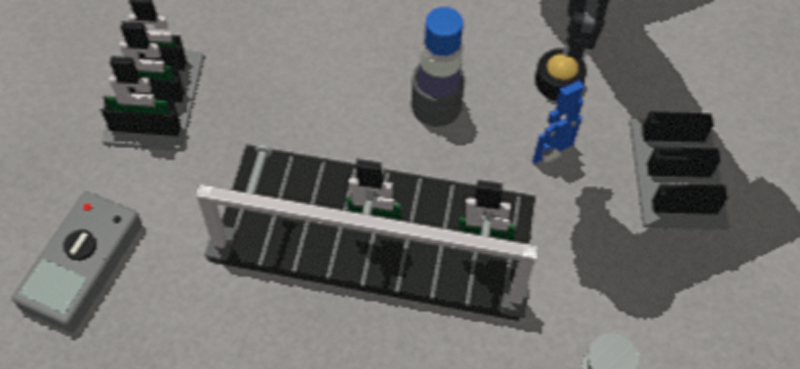

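The final view shows two rinsed carriers seated on pins 2 and 3, at (370,185) and (488,210), with tops at the same height as the dry ones had. The three dry carriers are in their slots, the can is in its cup, and nothing else has moved.

```bash
python3 -c "
from bench import arm
print(arm.job_done())"
```

```text
the job is handed in; nothing more can be done
None
```

The job is handed in, though no verdict came back: the can is in its holder, the three dry carriers are in their own slots (the narrow one leans about 0.08 rad, limit 0.2), and the two rinsed carriers present hang on pins 2 and 3.

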